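Load serum vials into a dry bath and check the row with a straightedge

TASK

Stand every serum vial upright and fully home in a well of the dry bath's block. Then check that none stands proud: lay the straightedge across the row so that it rests flat on the blue and the orange rail, let go of it, and press its end down firmly (about 6 N) over the blue rail, then its other end over the orange rail, making sure that it does not rock. Put the straightedge back along the middle of its green pad, and last of all throw the heater lever over to ON, leaving the bottle, the slide box and the cup where they stand.

Things in the scene. Friction and masses are not known exactly. Their poses are not given: they have to be found in the camera images.
- vial0: serum vial, loose: amber glass with a white cap and a weighted steel foot, so that it stays standing when pushed; a plain upright cylinder, 30 mm diameter, 58 mm high (foot the lowest 13 mm, cap the top 15 mm, all equally wide), 80 g; origin: centre of its underside, z up its axis. It starts standing on the worktop. 3 to 5 vials are present; an absent one reads None
- vial1: serum vial, loose: amber glass with a white cap and a weighted steel foot, so that it stays standing when pushed; a plain upright cylinder, 30 mm diameter, 58 mm high (foot the lowest 13 mm, cap the top 15 mm, all equally wide), 80 g; origin: centre of its underside, z up its axis. It starts standing on the worktop. 3 to 5 vials are present; an absent one reads None
- vial2: serum vial, loose: amber glass with a white cap and a weighted steel foot, so that it stays standing when pushed; a plain upright cylinder, 30 mm diameter, 58 mm high (foot the lowest 13 mm, cap the top 15 mm, all equally wide), 80 g; origin: centre of its underside, z up its axis. It starts standing on the worktop. 3 to 5 vials are present; an absent one reads None
- vial3: serum vial, loose: amber glass with a white cap and a weighted steel foot, so that it stays standing when pushed; a plain upright cylinder, 30 mm diameter, 58 mm high (foot the lowest 13 mm, cap the top 15 mm, all equally wide), 80 g; origin: centre of its underside, z up its axis. It starts standing on the worktop. 3 to 5 vials are present; an absent one reads None
- vial4: serum vial, loose: amber glass with a white cap and a weighted steel foot, so that it stays standing when pushed; a plain upright cylinder, 30 mm diameter, 58 mm high (foot the lowest 13 mm, cap the top 15 mm, all equally wide), 80 g; origin: centre of its underside, z up its axis. It starts standing on the worktop. 3 to 5 vials are present; an absent one reads None
- bath: dry bath, fixed: aluminium block 80 mm (x) by 218 mm (y), 60 mm high, with five wells in a row along y (34 mm diameter, 35 mm deep, floor 25 mm above the worktop) and a raised rail at either end. Origin: centre of its underside, on the worktop; x away from the robot, y to the robot's left. A vial fully home stands 23 mm out of the block, 4 mm below the rail tops. Any vial may use any well
- well0 (a point): centre of the floor of well 0 of the bath, 35 mm below the block's top; wells 0 to 4 run from the orange rail to the blue rail at 42 mm pitch, well 2 in the middle
- well1 (a point): centre of the floor of well 1 of the bath, 35 mm below the block's top; wells 0 to 4 run from the orange rail to the blue rail at 42 mm pitch, well 2 in the middle
- well2 (a point): centre of the floor of well 2 of the bath, 35 mm below the block's top; wells 0 to 4 run from the orange rail to the blue rail at 42 mm pitch, well 2 in the middle
- well3 (a point): centre of the floor of well 3 of the bath, 35 mm below the block's top; wells 0 to 4 run from the orange rail to the blue rail at 42 mm pitch, well 2 in the middle
- well4 (a point): centre of the floor of well 4 of the bath, 35 mm below the block's top; wells 0 to 4 run from the orange rail to the blue rail at 42 mm pitch, well 2 in the middle
- rail_blue: blue rail at the bath's +y (left) end, fixed: 80 mm (bath x) by 26 mm (bath y), its flat top 87 mm above the worktop; origin at the centre of its underside
- rail_orange: orange rail at the bath's -y (right) end, fixed: 80 mm by 26 mm, its flat top 87 mm above the worktop; origin at the centre of its underside
- blue_top (a point): centre of the flat top of the blue rail, 122 mm from the bath's centre
- orange_top (a point): centre of the flat top of the orange rail, 122 mm from the bath's centre
- straightedge: steel straightedge, loose, about 250 g: flat bar 260 mm long (its x), 24 mm wide (y), 10 mm thick, with a red upright grip on the middle of its top: 50 mm along x, 16 mm along y, from 10 to 36 mm above the bar's underside. Origin: centre of the bar's underside. Starts on the green pad; may be laid either way round; laid centrally its ends stop 5 mm short of the rails' outer edges
- pad: green pad on which the straightedge is kept, fixed: 300 mm (its x) by 110 mm (its y), 5 mm thick; origin at the centre of its underside, on the worktop
- heater (a joint): heater lever: 0 (OFF, leaning 0.5 rad from upright towards the robot, its -x) to 1.0 rad (ON, leaning 0.5 rad away from the robot, +x); light friction (about 1 N at the tip), stays where it is left
- heater_tip (a point): centre of the lever's red ball (26 mm diameter), 60 mm from its pivot; the pivot is 22 mm above the worktop on a grey base 70 mm long in x, 50 mm wide, 25 mm high, with the lever swinging in the base's x-z plane
- heater_base: grey base of the heater lever, fixed, 70 by 50 by 25 mm; origin at the centre of its underside; its +x is the direction in which the lever is thrown to ON
- reagent: bystander: white bottle with a blue cap, 48 mm diameter, 100 mm high, standing loose; origin at the centre of its underside
- slidebox: bystander: blue slide box 60 by 100 by 30 mm, loose; origin at the centre of its underside
- swabcup: bystander: blue ceramic cup, 60 mm across, 70 mm high, loose; origin at the centre of its underside
There are look-alikes about, which are no part of the job. What is shaped like the vial2 but brown, purple or turquoise is not meant.

How it is judged:
On the way, in this order (a step that is already met when the one before it is completed fails the run):
1. every vial stands upright, fully home in a well, and is released (z of vial0 in the frame of bath between 0.02 and 0.029 m and x of vial0 in the frame of bath between -0.006 and 0.006 m and y of vial0 in the frame of bath between -0.1 and 0.1 m and angle between each of vial0, vial1, vial2, vial3, vial4's own z axis and vertical below 0.15 rad and z of vial1 in the frame of bath between 0.02 and 0.029 m and x of vial1 in the frame of bath between -0.006 and 0.006 m and y of vial1 in the frame of bath between -0.1 and 0.1 m and z of vial2 in the frame of bath between 0.02 and 0.029 m and x of vial2 in the frame of bath between -0.006 and 0.006 m and y of vial2 in the frame of bath between -0.1 and 0.1 m and z of vial3 in the frame of bath between 0.02 and 0.029 m and x of vial3 in the frame of bath between -0.006 and 0.006 m and y of vial3 in the frame of bath between -0.1 and 0.1 m and z of vial4 in the frame of bath between 0.02 and 0.029 m and x of vial4 in the frame of bath between -0.006 and 0.006 m and y of vial4 in the frame of bath between -0.1 and 0.1 m and contact force between the fingers and vial0 below 0.05 N and contact force between the fingers and vial1 below 0.05 N and contact force between the fingers and vial2 below 0.05 N and contact force between the fingers and vial3 below 0.05 N and contact force between the fingers and vial4 below 0.05 N), for 0.3 s.
2. the straightedge lies flat across both rails, along the row, and is released (z of vial0 in the frame of bath between 0.02 and 0.029 m and x of vial0 in the frame of bath between -0.006 and 0.006 m and y of vial0 in the frame of bath between -0.1 and 0.1 m and angle between each of vial0, vial1, vial2, vial3, vial4's own z axis and vertical below 0.15 rad and z of vial1 in the frame of bath between 0.02 and 0.029 m and x of vial1 in the frame of bath between -0.006 and 0.006 m and y of vial1 in the frame of bath between -0.1 and 0.1 m and z of vial2 in the frame of bath between 0.02 and 0.029 m and x of vial2 in the frame of bath between -0.006 and 0.006 m and y of vial2 in the frame of bath between -0.1 and 0.1 m and z of vial3 in the frame of bath between 0.02 and 0.029 m and x of vial3 in the frame of bath between -0.006 and 0.006 m and y of vial3 in the frame of bath between -0.1 and 0.1 m and z of vial4 in the frame of bath between 0.02 and 0.029 m and x of vial4 in the frame of bath between -0.006 and 0.006 m and y of vial4 in the frame of bath between -0.1 and 0.1 m and z of straightedge in the frame of bath between 0.085 and 0.0895 m and x of straightedge in the frame of bath between -0.03 and 0.03 m and y of straightedge in the frame of bath between -0.015 and 0.015 m and angle between the x axis of straightedge and the y axis of bath, either way round below 0.15 rad and angle between straightedge's own z axis and vertical below 0.04 rad and contact force between the fingers and straightedge below 0.05 N), for 0.3 s.
3. its end over the blue rail is pressed down with the fingers: over 4 N on the blue rail and less than 4 N on the orange rail, the straightedge staying flat on both (z of straightedge in the frame of bath between 0.085 and 0.0895 m and x of straightedge in the frame of bath between -0.03 and 0.03 m and y of straightedge in the frame of bath between -0.015 and 0.015 m and angle between the x axis of straightedge and the y axis of bath, either way round below 0.15 rad and angle between straightedge's own z axis and vertical below 0.04 rad and contact force between the fingers and straightedge above 2 N and contact force between straightedge and rail_blue above 4 N and contact force between straightedge and rail_orange below 4 N), for 0.1 s.
4. its end over the orange rail is pressed down with the fingers in the same way (z of straightedge in the frame of bath between 0.085 and 0.0895 m and x of straightedge in the frame of bath between -0.03 and 0.03 m and y of straightedge in the frame of bath between -0.015 and 0.015 m and angle between the x axis of straightedge and the y axis of bath, either way round below 0.15 rad and angle between straightedge's own z axis and vertical below 0.04 rad and contact force between the fingers and straightedge above 2 N and contact force between straightedge and rail_orange above 4 N and contact force between straightedge and rail_blue below 4 N), for 0.1 s.
5. the straightedge lies flat back on its pad, within 40 mm of the middle and 0.2 rad of the pad's length, released (z of straightedge in the frame of pad between 0.002 and 0.008 m and x of straightedge in the frame of pad between -0.04 and 0.04 m and y of straightedge in the frame of pad between -0.04 and 0.04 m and angle between the x axis of straightedge and the x axis of pad, either way round below 0.2 rad and angle between straightedge's own z axis and vertical below 0.05 rad and contact force between the fingers and straightedge below 0.05 N), for 0.3 s.
6. the heater lever is thrown to ON (value of joint heater above 0.8 rad), for 0.2 s.
At the end, for the whole second after the job is handed in: Every vial present stands in a well, foot within 4 mm of the floor and 6 mm of the row's centre line, tilted under 0.15 rad; the straightedge lies flat on its pad within 40 mm of the middle (each axis) and 0.2 rad of its length; the lever is beyond 0.8 rad; all at rest (all of step 5 and z of vial0 in the frame of bath between 0.02 and 0.029 m and x of vial0 in the frame of bath between -0.006 and 0.006 m and y of vial0 in the frame of bath between -0.1 and 0.1 m and angle between each of vial0, vial1, vial2, vial3, vial4's own z axis and vertical below 0.15 rad and z of vial1 in the frame of bath between 0.02 and 0.029 m and x of vial1 in the frame of bath between -0.006 and 0.006 m and y of vial1 in the frame of bath between -0.1 and 0.1 m and z of vial2 in the frame of bath between 0.02 and 0.029 m and x of vial2 in the frame of bath between -0.006 and 0.006 m and y of vial2 in the frame of bath between -0.1 and 0.1 m and z of vial3 in the frame of bath between 0.02 and 0.029 m and x of vial3 in the frame of bath between -0.006 and 0.006 m and y of vial3 in the frame of bath between -0.1 and 0.1 m and z of vial4 in the frame of bath between 0.02 and 0.029 m and x of vial4 in the frame of bath between -0.006 and 0.006 m and y of vial4 in the frame of bath between -0.1 and 0.1 m and value of joint heater above 0.8 rad and linear speed of each of vial0, vial1, vial2, vial3, vial4, straightedge below 0.02 m/s); the robot touches nothing.
It fails at once if the bottle is shifted more than 30 mm or tipped over (distance of reagent from where it was at the start of the episode above 0.03 m or angle between reagent's own z axis and vertical above 0.5 rad).
It fails at once if the slide box is shifted more than 30 mm or tipped over (distance of slidebox from where it was at the start of the episode above 0.03 m or angle between slidebox's own z axis and vertical above 0.5 rad).
It fails at once if the cup is shifted more than 30 mm or tipped over (distance of swabcup from where it was at the start of the episode above 0.03 m or angle between swabcup's own z axis and vertical above 0.5 rad).
Of vial0, vial1, vial2, vial3, vial4 only 3 to 5 are there at a start; the rules pass over those that are not, and their reading is None.
At some moment in a run one of vial0, vial1, vial2, vial3, vial4, straightedge may be knocked a few centimetres aside while the robot is not near it.
Once in a run the grip may slacken for a moment while it holds something.
It also fails if it takes over 210 s, if anything falls off the work surface, if the arm or the gripper's body presses on something with over 40 N, if the wrist force passes 120 N, or if a joint passes its speed limit or range.

ROBOT

A 6-joint arm with a two-finger parallel gripper is mounted at the origin on the work surface. World frame = base frame: x ahead of the robot, y to its left, z up, the work surface at z = 0. Lengths are in m, angles in rad, forces in N, time in s.
With the tool pointing down it reaches from about 0.35 to 0.725 m from the base axis. Payload 4.3 kg.
Tool frame: the origin (TCP) lies on the mounting face of the last link; the fingertips stand 173 mm ahead of it and the grasp point (between the pads) lies 155 mm ahead of it; z points along the fingers, y is the direction in which the jaws open and shut (so a half turn about z gives the same grasp; the last joint's range is limited). The gripper opens to 85 mm and grips with 20 to 120 N. Pads are 22 mm wide; open, the fingers measure 114 mm over their backs; the gripper's body (76 mm by 85 mm) begins 54 mm behind the grasp point. The pads swing forward as they close: fully open they stand 13 mm farther back than shut.
Start: joints at [1.018, 0.377, 0.081, 1.274, 0, 1.46], TCP at [0.246, 0.52, 0.405] pointing down, gripper open.
Joint ranges: [-2.72, 2.72], [-0.84, 1.66], [-1.02, 1.22], [-1.77, 2.12], [-1.37, 1.28], [-3.14, 3.14]. Speed limits (rad/s): [2.57, 2.57, 3.14, 3.14, 3.14, 3.14].

INTERFACE

Orientations are given as a 3x3 rotation matrix whose columns are the frame's x, y, z axes.
In Python, from station import manip gives the robot as it stands.
- The arm moves only by the shell command python3 -m jog 'ROWS' [FORCE]. ROWS is JSON, one flat list of numbers, 7 for each row, row after row: the shift along the tool's x, y, z in cm, then the turn, a rotation vector about the tool's x, y, z in rad, then the opening, from -1 (shut) to 1 (fully open). A call has 1 to 8 rows; each row is the pose to reach, as a shift and turn from the pose commanded when the call began, along the tool's axes at that moment; what a row does not reach only later rows make up. A row lasts 1/10 s, in which the tool goes at most 50 mm and 8.59 degrees, less where a joint would pass 70% of its speed; a pose out of reach is approached as far as the arm can. A call with a gripper value outside its range is refused whole. The fingers move at their own pace and stop on an object; FORCE is the grip in N (left out, the last holds). Time passes only in rows, so rows that repeat a pose let the fingers close. It gives the time, the measured TCP pose, the force and the opening at its end, in the units of the state.
- manip.observe(): the state, without advancing time (a new reading comes with each control period).
- manip.camera(name): name is "scene" or "top"; returns a dict with "color" (420x560x3 uint8, blue, green, red), "depth" (420x560 float32, m along the optical axis (not along the pixel's ray), 0 where there is no reading), "fx", "fy", "cx", "cy" (pixels), "k1" (the pictures are not rectified: a ray, as slopes to the right and down, at radius r is drawn at 1 + k1 r^2 times it, then the intrinsics apply), "rvec" (rotation vector, rad) and "tvec" (3), from world to camera coordinates, as OpenCV has them. Camera axes: x right, y down, z forward; pixel columns grow to the right and rows downward; lengths in m; the calibration is good to about 2 mm. A picture is of the moment at which its call begins.
- manip.job_done(): hands the job in, once; it reports no verdict.
Trained networks look in a picture, given as the dict that the camera call returned (one of the last four; its "shot" number tells which), for a name from the list of things; names that differ only in an ending like _2 or _b are one class to them, and where a whole thing is asked for, a point or a joint stands for the part that bears it (a point fixed in the world has none). Each returns a list of dicts, best first, with "p" (0 to 1); they miss things now and then, are a little off and sometimes report something else, mostly with a low value. They report only what shows in the picture. A call takes as long as a camera call. They do not tell look-alikes from the thing itself.
- manip.spot_in(thing, picture): "box" ([left, top, width, height] in pixels, round what is visible of it).
The state is a dict: "time_s": time; "joint_positions": joint angles; "joint_velocities": joint speeds; "joint_efforts": joint torques, N m; "ee_pos": TCP position; "ee_rot": TCP orientation; "contact_force": force on the tool from outside, world axes, zero at the start; "torque": the same for the moment, N m; "width": finger opening in m.
Only numpy, scipy, OpenCV 4.12 (cv2) and the standard library are available. Lean on these libraries where they do the work, as an engineer would, in place of code of your own. Each camera call takes 0.05 s, during which the arm holds its last target.

## Working session

There is one attempt and no reset: what is moved stays moved. The work goes in short steps, Python scripts to look and compute and a shell command to move; the robot and the scene stay as the last step left them, time stands still between calls to the robot, and variables do not carry over. Pictures are saved under pics/ and viewed, and the job is handed in when it is done.

```bash
ls; mkdir -p pics; cat > h.py <<'E'
import numpy as np,cv2
from station import manip
def snap(name,fn=None):
    p=manip.camera(name)
    if fn: cv2.imwrite('pics/'+fn,p['color'])
    return p
def RT(p):
    R,_=cv2.Rodrigues(np.array(p['rvec'],float)); return R,np.array(p['tvec'],float).ravel()
def rays(p,uv):
    uv=np.atleast_2d(np.array(uv,float)); K=np.array([[p['fx'],0,p['cx']],[0,p['fy'],p['cy']],[0,0,1]])
    return cv2.undistortPoints(uv[:,None],K,np.array([p['k1'],0,0,0,0.]))[:,0]
def atz(p,uv,z):
    R,t=RT(p); n=rays(p,uv); d=np.c_[n,np.ones(len(n))]@R; c=-R.T@t
    return c+d*((z-c[2])/d[:,2])[:,None]
def cloud(p):
    h,w=p['depth'].shape; v,u=np.mgrid[:h,:w]; n=rays(p,np.c_[u.ravel(),v.ravel()]); d=p['depth'].ravel()
    R,t=RT(p); X=np.c_[n*d[:,None],d]; return ((X-t)@R).reshape(h,w,3)
def proj(p,X):
    K=np.array([[p['fx'],0,p['cx']],[0,p['fy'],p['cy']],[0,0,1]])
    return cv2.projectPoints(np.atleast_2d(np.array(X,float)),np.array(p['rvec'],float),np.array(p['tvec'],float),K,np.array([p['k1'],0,0,0,0.]))[0][:,0]
E
python3 - <<'E'
from h import *
for n in ('scene','top'):
    p=snap(n,n+'0.png')
    R,t=RT(p); print(n,-R.T@t,p['fx'],p['cx'],p['cy'],p['k1'])
    for th in ['vial0','bath','rail_blue','rail_orange','straightedge','pad','heater_tip','heater_base','reagent','slidebox','swabcup']:
        print(th,[(round(d['p'],2),[round(x) for x in d['box']]) for d in manip.spot_in(th,p)][:9])
print(manip.observe())
E
```

```text
pics
scene [ 1.23142964 -0.39943005  0.6302991 ] 437.3064059676189 284.43464701779453 209.37188807734847 -0.08585066434160515
vial0 [(0.95, [104, 252, 22, 31]), (0.82, [138, 269, 20, 36]), (0.71, [170, 254, 21, 28]), (0.71, [178, 205, 12, 20]), (0.68, [140, 214, 17, 25]), (0.64, [96, 228, 17, 27]), (0.61, [148, 235, 21, 26]), (0.61, [183, 222, 17, 27]), (0.49, [404, 191, 28, 45])]
bath [(0.73, [230, 183, 130, 84])]
rail_blue [(0.79, [330, 179, 31, 53]), (0.66, [94, 229, 20, 27]), (0.24, [333, 147, 65, 44])]
rail_orange [(0.79, [228, 210, 29, 52])]
straightedge [(0.72, [331, 147, 66, 44])]
pad [(0.7, [317, 144, 97, 58]), (0.2, [139, 210, 21, 31])]
heater_tip [(0.56, [266, 161, 10, 18])]
heater_base [(0.55, [263, 161, 27, 40])]
reagent [(0.72, [406, 189, 23, 45])]
slidebox [(0.86, [298, 256, 60, 47])]
swabcup [(0.66, [213, 281, 37, 50])]
top [0.42698845 0.01344996 1.13870228] 457.2620246655637 283.2535692899351 212.29857456569204 -0.14584307644977018
vial0 [(0.76, [379, 214, 16, 15]), (0.69, [423, 284, 16, 12]), (0.67, [423, 244, 20, 13]), (0.56, [386, 244, 26, 18]), (0.56, [359, 249, 
[... 657 characters left out ...]
44424e+00,
       1.44834309e-05, 1.46050041e+00]), 'joint_velocities': array([ 0.00055892,  0.00048366, -0.00021454, -0.00019852,  0.00040692,
        0.0005003 ]), 'joint_efforts': array([-2.45569518e-04, -4.63525629e+01,  2.70157546e+01,  3.85696549e-04,
       -2.58218497e-04,  2.95510048e-06]), 'ee_pos': array([0.24636717, 0.5195548 , 0.40472419]), 'ee_rot': array([[-9.03554195e-01,  4.28473822e-01,  9.70287221e-06],
       [ 4.28473822e-01,  9.03554194e-01,  4.32866137e-05],
       [ 9.78010996e-06,  4.32692281e-05, -9.99999999e-01]]), 'contact_force': array([-0.04559323, -0.04869058, -0.62556418]), 'torque': array([ 0.01780076, -0.01186251,  0.01495333]), 'width': 0.08549103492499896}
```

View pics/scene0.png

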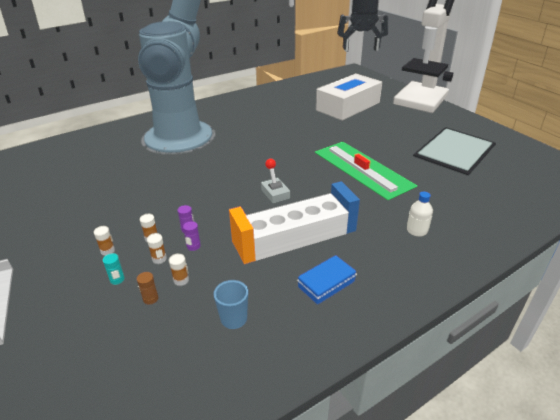

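View pics/top0.png

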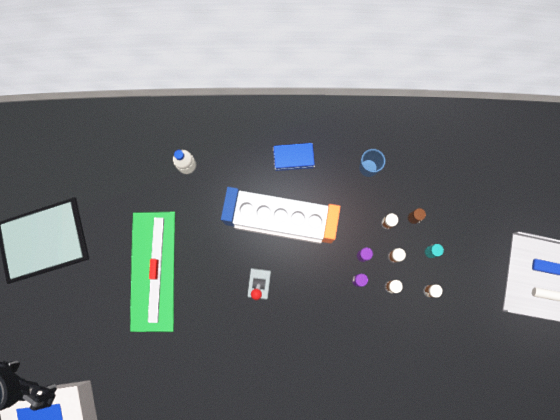

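```bash
python3 - <<'E'
import cv2
a=cv2.imread('pics/scene0.png')[190:320,85:215];b=cv2.imread('pics/top0.png')[190:310,330:450]
cv2.imwrite('pics/c1.png',cv2.resize(a,(600,600),interpolation=cv2.INTER_CUBIC));cv2.imwrite('pics/c2.png',cv2.resize(b,(600,600),interpolation=cv2.INTER_CUBIC))
E
```

```text
(no output)
```

View pics/c1.png

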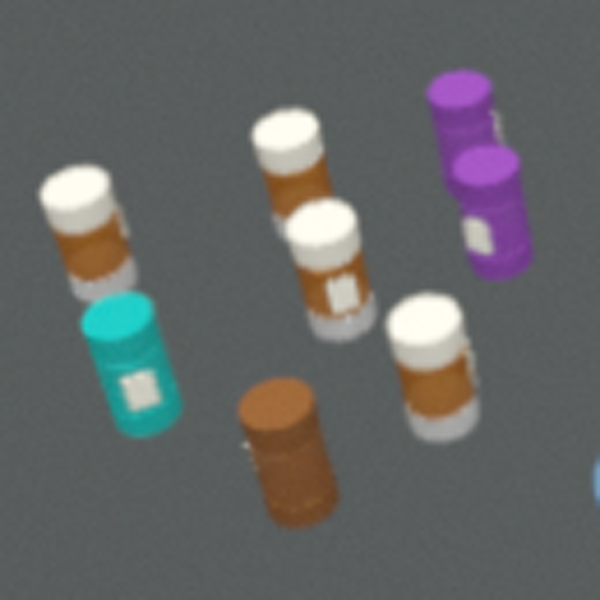

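View pics/c2.png

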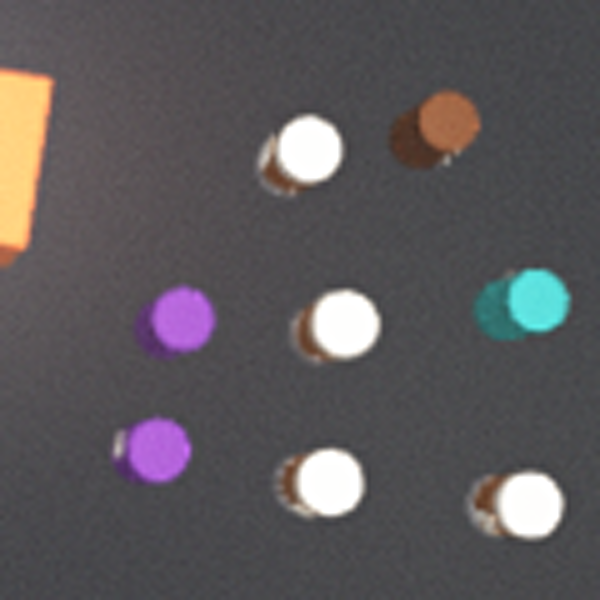

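The four genuine vials (white cap, amber body, steel foot) are at top px (391,220), (399,255), (395,287) and (435,291). The look-alikes are brown (419,215), turquoise (437,250) and purple (366,254) and (361,280). The crops confirm that split, so I'll measure everything next.

```bash
cat > meas.py <<'E'
from h import *
def blobs(mask,amin=40):
    n,l,s,c=cv2.connectedComponentsWithStats(mask.astype(np.uint8)); return [(c[i],s[i],l==i) for i in range(1,n) if s[i,4]>=amin]
def vials(p):
    B=p['color'].astype(int); m=(B.min(2)>190); C=cloud(p); out=[]
    for c,s,k in blobs(m,60):
        if s[4]<400:
            z=np.median(C[k][:,2])
            out.append((np.round(c,1),s[4],np.round(atz(p,c,0.058)[0],4),round(z,4)))
    return out
E
python3 - <<'E'
from meas import *
np.set_printoptions(suppress=True,precision=4)
p=snap('top'); C=cloud(p); B=p['color']; hsv=cv2.cvtColor(B,cv2.COLOR_BGR2HSV)
print('vials'); [print(*v) for v in vials(p)]
def rect(m,z,lab,a=60):
    for c,s,k in blobs(m,a):
        v,u=np.nonzero(k); W=atz(p,np.c_[u,v],z)[:,:2]
        r=cv2.minAreaRect((W*1000).astype(np.float32)); print(lab,s.tolist(),np.round(r[0],1),np.round(r[1],1),round(r[2],1),'z',round(float(np.median(C[k][:,2])),4), 'mean',W.mean(0))
H,S,V=hsv[...,0].astype(int),hsv[...,1].astype(int),hsv[...,2].astype(int)
Z=C[...,2]
rect((H>5)&(H<22)&(S>90)&(V>120)&(abs(Z-.087)<.008),.087,'orange')
rect((H>100)&(H<125)&(S>120)&(V>40)&(abs(Z-.087)<.008),.087,'blue')
rect((H>50)&(H<75)&(S>120)&(V>60),.005,'green',300)
rect(((H<5)|(H>172))&(S>150)&(V>90),.041,'red',20)
rect((Z>.009)&(Z<.05)&(np.arange(560)[None]<180)&(np.arange(560)[None]>130)&(S<80)&(V>120)&(np.arange(420)[:,None]>200),.015,'bar')
rect((Z>.012)&(Z<.04)&(np.arange(560)[None]<280)&(np.arange(560)[None]>235)&(S<60)&(V>60)&(np.arange(420)[:,None]>262),.025,'base')
rect((Z>.05)&(Z<.07)&(S<40)&(V>100)&(np.arange(560)[None]<340)&(np.arange(560)[None]>220)&(np.arange(420)[:,None]<250),.06,'block')
for u,v in [(253,201),(264,213),(280,215),(297,219),(315,221)]: print(C[v,u])
for n in ['reagent','slidebox','swabcup']:
    b=manip.spot_in(n,p)[0]['box']; c=(b[0]+b[2]/2,b[1]+b[3]/2); print(n,atz(p,c,.05))
E
```

```text
vials
[182.9 159.6] 166 [0.7486 0.2719 0.058 ] 0.0705
[391.5 219.4] 123 [ 0.6005 -0.2381  0.058 ] 0.0565
[539.1 236.5] 69 [ 0.5576 -0.6156  0.058 ] 0.0291
[398.6 254.2] 131 [ 0.5164 -0.2527  0.058 ] 0.0572
[259.3 280.2] 281 [0.4547 0.0781 0.058 ] 0.0244
[395.5 286. ] 128 [ 0.4412 -0.243   0.058 ] 0.0575
[435.6 290.5] 124 [ 0.4296 -0.3397  0.058 ] 0.057
[ 13.2 410.4] 293 [0.1202 0.6844 0.058 ] 0.0796
orange [324, 204, 17, 36, 383] [590.1 -90.8] [26.4 81.2] 80.0 z 0.0861 mean [ 0.5902 -0.0908]
blue [221, 187, 17, 35, 371] [631.4 149.6] [25.7 80.7] 80.4 z 0.0863 mean [0.6311 0.1497]
blue [17, 404, 45, 16, 474] [132.2 598. ] [ 35.7 118.1] 5.7 z 0.0818 mean [0.1287 0.593 ]
green [130, 212, 45, 120, 3911] [477.2 351.2] [299.4 110.6] 1.4 z 0.0043 mean [0.4721 0.3532]
red [150, 259, 8, 20, 141] [480.5 336.8] [46.4 17.5] 2.5 z 0.0397 mean [0.4802 0.3373]
red [251, 289, 10, 11, 88] [422.5  87.8] [23.6 21.4] 0.5 z 0.0857 mean [0.4223 0.0874]
bar [148, 218, 16, 105, 872] [480.1 339.8] [ 26.7 258. ] 88.9 z 0.0142 mean [0.4796 0.3393]
base [247, 269, 24, 30, 480] [447.9  81.1] [50.4 68. ] 83.2 z 0.0248 mean [0.4522 0.0797]
block [233, 191, 95, 48, 2323] [610.7  30.4] [219.8  81.5] 80.2 z 0.0592 mean [0.6106 0.0299]
[0.6446 0.0958 0.0568]
[0.6215 0.0707 0.0206]
[0.6155 0.0309 0.0272]
[ 0.6059 -0.0111  0.0258]
[ 0.6007 -0.0553  0.0278]
reagent [[0.742 0.273 0.05 ]]
slidebox [[ 0.757  -0.0011  0.05  ]]
swabcup [[ 0.7436 -0.201   0.05  ]]
```

```bash
python3 - <<'E'
from meas import *
np.set_printoptions(suppress=True,precision=4)
p=snap('scene'); C=cloud(p); B=p['color']; hsv=cv2.cvtColor(B,cv2.COLOR_BGR2HSV)
H,S,V=[hsv[...,i].astype(int) for i in range(3)]; Z=C[...,2]
def rect(m,z,lab,a=40):
    for c,s,k in blobs(m,a):
        v,u=np.nonzero(k); W=atz(p,np.c_[u,v],z)[:,:2]
        r=cv2.minAreaRect((W*1000).astype(np.float32)); print(lab,s.tolist(),np.round(r[0],1),np.round(r[1],1),round(r[2],1),'z',round(float(np.median(C[k][:,2])),4), 'mean',W.mean(0))
rect((H>5)&(H<25)&(S>90)&(V>120)&(abs(Z-.087)<.004),.087,'orange')
rect((H>100)&(H<125)&(S>120)&(V>40)&(abs(Z-.087)<.004),.087,'blue')
rect((Z>.052)&(Z<.064)&(S<60)&(V>150),.058,'caps/block')
# overlay well rims using top estimate
p2=snap('top')
c=np.array([.6108,.0296]);y=np.array([.169,.9856]);
for q,n in((p,'ws'),(p2,'wt')):
    im=q['color'].copy(); im=cv2.resize(im,None,fx=4,fy=4,interpolation=cv2.INTER_CUBIC)
    a=np.linspace(0,2*np.pi,60)
    for i in range(5):
        w=c+(i-2)*.042*y; X=np.c_[w[0]+.017*np.cos(a),w[1]+.017*np.sin(a),np.full(60,.06)]
        cv2.polylines(im,[(proj(q,X)*4+2).astype(np.int32)],True,(0,0,255),1)
    u=proj(q,[c[0],c[1],.06])[0]*4; u=u.astype(int); cv2.imwrite('pics/%s.png'%n,im[u[1]-150:u[1]+150,max(0,u[0]-270):u[0]+270])
print(atz(p2,[[419,215],[437,250],[366,254],[361,280]],.058))
E
```

```text
orange [501, 9, 39, 11, 59] [-246.5 2241.2] [265.2  55.7] 3.0 z 0.0875 mean [-0.2467  2.2394]
orange [229, 207, 25, 26, 334] [595.3 -90.5] [27.2 86.3] 80.2 z 0.0863 mean [ 0.5951 -0.0906]
blue [332, 182, 28, 22, 284] [635.5 149.1] [28.8 85.6] 80.4 z 0.0865 mean [0.6366 0.1493]
caps/block [454, 51, 35, 11, 100] [  81.9 1323.5] [161.6  70. ] 11.6 z 0.058 mean [0.0869 1.3257]
caps/block [423, 77, 14, 6, 46] [196.5 932.9] [48.9 52.1] 41.9 z 0.059 mean [0.1968 0.9299]
caps/block [317, 86, 65, 21, 213] [123.5 598.9] [137.3 240.7] 12.1 z 0.0576 mean [0.1643 0.5594]
caps/block [247, 194, 102, 47, 2039] [615.7  32.8] [220.6  90.7] 80.3 z 0.0591 mean [0.6168 0.0336]
caps/block [410, 206, 22, 13, 116] [758.7 264.1] [45.7 39.6] 36.5 z 0.0586 mean [0.7609 0.2619]
caps/block [140, 214, 14, 11, 116] [ 446.2 -243.6] [29.  34.9] 88.0 z 0.0568 mean [ 0.4464 -0.2436]
caps/block [94, 227, 15, 10, 117] [ 435.2 -339.8] [28.9 33.5] 74.9 z 0.0567 mean [ 0.4348 -0.3395]
caps/block [147, 234, 15, 11, 133] [ 520.4 -253.2] [30.5 31.5] 56.8 z 0.0566 mean [ 0.5209 -0.2531]
caps/block [169, 255, 16, 12, 148] [ 606.1 -238.3] [29.5 30.7] 56.8 z 0.0565 mean [ 0.6053 -0.2378]
[[ 0.6113 -0.3064  0.058 ]
 [ 0.5261 -0.3471  0.058 ]
 [ 0.5171 -0.1742  0.058 ]
 [ 0.4557 -0.1611  0.058 ]]
```

View pics/wt.png

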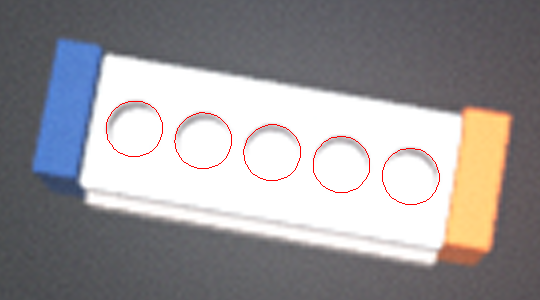

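View pics/ws.png

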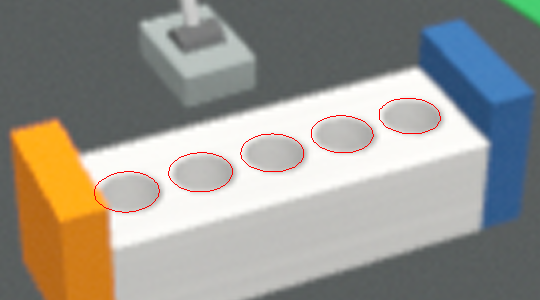

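```bash
cat > go.py <<'E'
import sys; from h import *
from scipy.spatial.transform import Rotation as Ro
np.set_printoptions(suppress=True,precision=3)
C=np.array([.6108,.0296]);TH=np.arctan2(-.169,.9856)
bx=np.array([.9856,-.169]);by=np.array([.169,.9856])
def well(i): return C+(i-2)*.042*by
def go(x,y,tip,yaw=TH,tag=''):
    """tip=height of closed fingertips; yaw = world angle of tool y"""
    o=manip.observe(); R=np.array(o['ee_rot']); 
    ty=np.array([np.cos(yaw),np.sin(yaw),0]); tz=np.array([0,0,-1.]); T=np.c_[np.cross(ty,tz),ty,tz]
    r=Ro.from_matrix(R.T@T).as_rotvec(); d=R.T@(np.array([x,y,tip+.173])-o['ee_pos'])*100
    print(tag,'shift cm',d,'rot',r,'|',o['time_s'],'tcp',o['ee_pos'],'F',o['contact_force'],'w',round(o['width'],4))
E
python3 -c "
from go import *
go(.6005,-.2381,.16)"
```

```text
shift cm [-64.46  -53.291   7.169] rot [ 0.    -0.     1.298] | 1.5 tcp [0.246 0.52  0.405] F [-0.629  0.186 -0.813] w 0.0856
```

```bash
python3 -m jog '[-64.5,-53.3,7.2,0,0,1.298,0.3, -64.5,-53.3,7.2,0,0,1.298,0.3, -64.5,-53.3,7.2,0,0,1.298,0.3, -64.5,-53.3,7.2,0,0,1.298,0.3, -64.5,-53.3,7.2,0,0,1.298,0.3, -64.5,-53.3,7.2,0,0,1.298,0.3, -64.5,-53.3,7.2,0,0,1.298,0.3, -64.5,-53.3,7.2,0,0,1.298,0.3]' 30; python3 -c "
from go import *
go(.6005,-.2381,.16)"
```

```text
time_s: 2.3
ee_pos: [0.4156, 0.1567, 0.3706]
ee_rot: [[0.078, 0.997, 0.001], [0.997, -0.078, 0.0], [0.0, 0.001, -1.0]]
contact_force: [0.6, 0.4, -0.2]
width: 0.056
 shift cm [-37.917  21.506   3.76 ] rot [ 0.001 -0.001  0.092] | 2.3 tcp [0.416 0.157 0.371] F [ 0.574  0.37  -0.181] w 0.056
```

```bash
python3 -m jog '[-36.9,21,3.7,0,0,0.07,0.3, -36.9,21,3.7,0,0,0.07,0.3, -36.9,21,3.7,0,0,0.07,0.3, -36.9,21,3.7,0,0,0.07,0.3, -36.9,21,3.7,0,0,0.07,0.3, -36.9,21,3.7,0,0,0.07,0.3, -36.9,21,3.7,0,0,0.07,0.3, -36.9,21,3.7,0,0,0.07,0.3]'; python3 -c "
from go import *
go(.6005,-.2381,.16)"
```

```text
time_s: 3.1
ee_pos: [0.5874, -0.2031, 0.3355]
ee_rot: [[0.142, 0.99, 0.001], [0.99, -0.142, 0.0], [0.0, 0.001, -1.0]]
contact_force: [0.6, 0.8, 0.6]
width: 0.0554
 shift cm [-3.275  1.791  0.255] rot [ 0.001 -0.     0.027] | 3.1 tcp [ 0.587 -0.203  0.336] F [0.58  0.819 0.572] w 0.0554
```

```bash
python3 -m jog '[0,0,0,0,0,0,0.3, 0,0,0,0,0,0,0.3, 0,0,0,0,0,0,0.3]'; python3 -c "
from go import *
p=snap('top','t1.png')
go(.6005,-.2381,.16)"
```

```text
time_s: 3.4
ee_pos: [0.5865, -0.2002, 0.3357]
ee_rot: [[0.141, 0.99, -0.001], [0.99, -0.141, 0.001], [0.001, -0.001, -1.0]]
contact_force: [0.2, 0.8, 0.1]
width: 0.0556
 shift cm [-3.591  1.928  0.294] rot [-0.    -0.     0.029] | 3.45 tcp [ 0.586 -0.2    0.336] F [-0.356  0.109 -0.511] w 0.0554
```

```bash
python3 -m jog '[-3.6,1.95,0.3,0,0,0.029,0.3, -3.6,1.95,4,0,0,0.029,0.3, -3.6,1.95,8.5,0,0,0.029,0.3, -3.6,1.95,11,0,0,0.029,0.3, -3.6,1.95,12.5,0,0,0.029,0.3, -3.6,1.95,12.5,0,0,0.029,0.3, -3.6,1.95,12.5,0,0,0.029,-0.6, -3.6,1.95,12.5,0,0,0.029,-0.6]' 30; python3 -m jog '[0,0,0,0,0,0,-0.8, 0,0,0,0,0,0,-0.8, 0,0,0,0,0,0,-0.8]' 30;  python3 -c "
from go import *
go(*well(0),.14)"
```

```text
time_s: 4.25
ee_pos: [0.6017, -0.2391, 0.2127]
ee_rot: [[0.169, 0.986, 0.003], [0.986, -0.169, -0.001], [-0.001, 0.003, -1.0]]
contact_force: [-0.9, -0.3, 2.0]
width: 0.0288
time_s: 4.55
ee_pos: [0.6017, -0.2395, 0.2127]
ee_rot: [[0.17, 0.985, 0.003], [0.985, -0.17, -0.001], [-0.0, 0.003, -1.0]]
contact_force: [-2.3, 1.3, 6.6]
width: 0.0291
 shift cm [ 18.273  -3.641 -10.047] rot [ 0.003  0.    -0.001] | 4.55 tcp [ 0.602 -0.24   0.213] F [-2.253  1.253  6.644] w 0.0291
```

```bash
python3 -m jog '[0,0,-4,0,0,0,-0.8, 0,0,-8,0,0,0,-0.8, 0,0,-12,0,0,0,-0.8, 4,-0.8,-12,0,0,0,-0.8, 9,-1.8,-12,0,0,0,-0.8, 14,-2.8,-12,0,0,0,-0.8, 18.3,-3.6,-12,0,0,0,-0.8, 18.3,-3.6,-12,0,0,0,-0.8]' 30; python3 -m jog '[0,0,0,0,0,0,-0.8, 0,0,0,0,0,0,-0.8]' 30; python3 - <<'E'
from go import *
p=snap('scene','s2.png'); c=p['color'][60:280,120:360]; cv2.imwrite('pics/s2c.png',cv2.resize(c,None,fx=3,fy=3)[:600])
go(*well(0),.062)
E
```

```text
time_s: 5.35
ee_pos: [0.5962, -0.0478, 0.3312]
ee_rot: [[0.163, 0.987, 0.0], [0.987, -0.163, 0.002], [0.002, -0.0, -1.0]]
contact_force: [-0.5, -0.3, -0.6]
width: 0.0287
time_s: 5.55
ee_pos: [0.597, -0.0538, 0.3309]
ee_rot: [[0.171, 0.985, 0.001], [0.985, -0.171, -0.001], [-0.0, 0.001, -1.0]]
contact_force: [0.6, -0.5, 0.0]
width: 0.0287
 shift cm [ 0.095 -0.052  9.582] rot [ 0.001  0.    -0.003] | 5.6 tcp [ 0.597 -0.054  0.331] F [-0.399  0.098 -0.962] w 0.029
```

View pics/s2c.png

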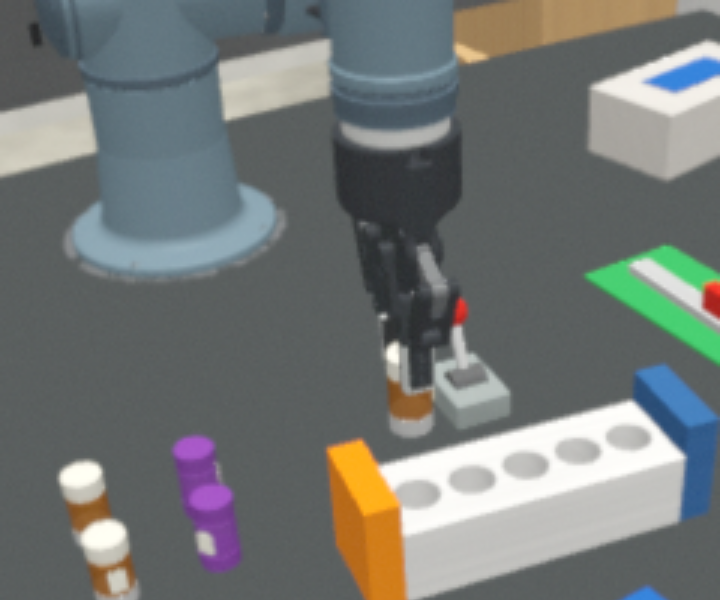

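```bash
python3 -m jog '[0.1,-0.05,3,0,0,0,-0.8, 0.1,-0.05,5,0,0,0,-0.8, 0.1,-0.05,5.8,0,0,0,-0.8, 0.1,-0.05,6.4,0,0,0,-0.8, 0.1,-0.05,7,0,0,0,-0.8, 0.1,-0.05,7,0,0,0,-0.8]' 30; python3 -c "
from go import *
go(*well(0),.065)"
```

```text
time_s: 6.2
ee_pos: [0.5987, -0.0536, 0.2643]
ee_rot: [[0.172, 0.985, 0.009], [0.985, -0.172, -0.002], [-0.0, 0.009, -1.0]]
contact_force: [4.3, -1.4, 2.1]
width: 0.0286
 shift cm [-0.    -0.241  2.624] rot [ 0.009  0.    -0.003] | 6.2 tcp [ 0.599 -0.054  0.264] F [ 4.291 -1.411  2.063] w 0.0286
```

```bash
python3 -m jog '[0,0.2,0,0,0,0,-0.8, 0,0.25,0.6,0,0,0,-0.8, 0,0.25,1.2,0,0,0,-0.8, 0,0.25,1.8,0,0,0,-0.8, 0,0.25,1.8,0,0,0,-0.8]' 30; python3 -c "
from go import *
go(*well(0),.065)"
```

```text
time_s: 6.7
ee_pos: [0.5997, -0.0527, 0.2416]
ee_rot: [[0.17, 0.985, 0.002], [0.985, -0.17, -0.001], [-0.0, 0.002, -1.0]]
contact_force: [3.7, -1.5, 0.6]
width: 0.0285
 shift cm [-0.096 -0.297  0.357] rot [ 0.002  0.    -0.001] | 6.7 tcp [ 0.6   -0.053  0.242] F [ 3.72  -1.546  0.611] w 0.0285
```

```bash
python3 -m jog '[0,0.1,0,0,0,0,-0.8, 0,0.1,0.2,0,0,0,0.3, 0,0.1,0.2,0,0,0,0.3, 0,0.1,0.2,0,0,0,0.3, 0,0.1,-6,0,0,0,0.3, 0,0.1,-9,0,0,0,0.3, -10,2,-9,0,0,0,0.3, -18,3,-9,0,0,0,0.3]' 30; python3 -m jog '[0,0,0,0,0,0,0.3, 0,0,0,0,0,0,0.3]'; python3 - <<'E'
from meas import *
from go import go
p=snap('top','t3.png'); [print(*v) for v in vials(p)]
q=snap('scene','s3.png')
a=cv2.resize(p['color'][150:310,200:450],None,fx=2.4,fy=2.4); b=cv2.resize(q['color'][150:310,90:370],None,fx=2.14,fy=2.14)
b=b[:,:a.shape[1]]; a=a[:,:b.shape[1]]
cv2.imwrite('pics/c3.png',np.vstack([a[:300],b[:300]]))
go(.5164,-.2527,.16)
E
```

```text
time_s: 7.5
ee_pos: [0.6002, -0.1523, 0.3349]
ee_rot: [[0.166, 0.986, 0.003], [0.986, -0.166, -0.001], [-0.0, 0.004, -1.0]]
contact_force: [0.9, 0.6, 0.4]
width: 0.0554
time_s: 7.7
ee_pos: [0.599, -0.1534, 0.3322]
ee_rot: [[0.172, 0.985, -0.001], [0.985, -0.172, 0.001], [0.001, -0.001, -1.0]]
contact_force: [0.9, -0.6, -0.4]
width: 0.0557
[182.8 159.5] 130 [0.749 0.272 0.058] 0.0706
[262.1 278.8] 113 [0.458 0.071 0.058] 0.0241
[436.5 290.8] 100 [ 0.429 -0.342  0.058] 0.0572
 shift cm [-11.361  -6.445  -0.082] rot [-0.002 -0.001 -0.001] | 7.8 tcp [ 0.599 -0.152  0.332] F [ 0.865 -0.013  0.791] w 0.0555
```

View pics/c3.png

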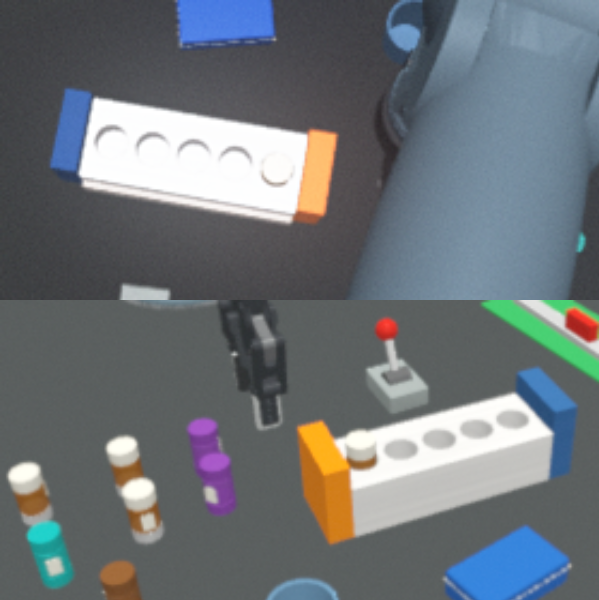

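```bash
python3 -m jog '[-5,-3,0,0,0,0,0.3, -9,-5,0,0,0,0,0.3, -11.4,-6.4,0,0,0,0,0.3, -11.4,-6.4,4.5,0,0,0,0.3, -11.4,-6.4,8.5,0,0,0,0.3, -11.4,-6.4,11,0,0,0,0.3, -11.4,-6.4,12,0,0,0,0.3, -11.4,-6.4,12,0,0,0,0.3]' 30; python3 -c "
from go import *
go(.5170,-.2527,.038)"
```

```text
time_s: 8.6
ee_pos: [0.5167, -0.2523, 0.2113]
ee_rot: [[0.168, 0.986, -0.003], [0.986, -0.168, 0.002], [0.002, -0.003, -1.0]]
contact_force: [-0.4, -0.8, 0.2]
width: 0.0559
 shift cm [-0.03  0.04  0.03] rot [-0.003 -0.002  0.001] | 8.6 tcp [ 0.517 -0.252  0.211] F [-0.388 -0.826  0.222] w 0.0559
```

```bash
python3 -m jog '[0,0,0,0,0,0,-0.6, 0,0,0,0,0,0,-0.8, 0,0,0,0,0,0,-0.8, 0,0,0,0,0,0,-0.8]' 30;  python3 -c "
from go import *
w=well(1)+.0025*bx+.0007*by
go(*w,.16)"
```

```text
time_s: 9.0
ee_pos: [0.518, -0.2543, 0.2145]
ee_rot: [[0.17, 0.985, 0.003], [0.985, -0.17, -0.001], [-0.001, 0.003, -1.0]]
contact_force: [-1.3, 1.1, 6.2]
width: 0.0288
 shift cm [ 25.418   4.61  -11.859] rot [ 0.003  0.001 -0.001] | 9.0 tcp [ 0.518 -0.254  0.215] F [-1.331  1.054  6.228] w 0.0288
```

```bash
python3 -m jog '[0,0,-4,0,0,0,-0.8, 0,0,-8,0,0,0,-0.8, 3,1,-11.9,0,0,0,-0.8, 8,2,-11.9,0,0,0,-0.8, 13,3,-11.9,0,0,0,-0.8, 18,4,-11.9,0,0,0,-0.8, 22.5,4.6,-11.9,0,0,0,-0.8, 25.4,4.6,-11.9,0,0,0,-0.8]' 30; python3 -m jog '[0,0,0,0,0,0,-0.8, 0,0,0,0,0,0,-0.8]' 30; python3 -c "
from go import *
w=well(1)+.0025*bx-.0008*by
go(*w,.065)"
```

```text
time_s: 9.8
ee_pos: [0.6066, -0.0083, 0.332]
ee_rot: [[0.168, 0.986, 0.002], [0.986, -0.168, 0.001], [0.001, 0.001, -1.0]]
contact_force: [-0.8, -0.6, -0.6]
width: 0.029
time_s: 10.0
ee_pos: [0.6057, -0.0109, 0.3318]
ee_rot: [[0.169, 0.986, 0.0], [0.986, -0.169, -0.001], [-0.001, 0.0, -1.0]]
contact_force: [-1.2, 0.9, -0.4]
width: 0.0288
 shift cm [-0.197  0.063  9.383] rot [0.    0.001 0.   ] | 10.0 tcp [ 0.606 -0.011  0.332] F [-1.165  0.924 -0.402] w 0.0288
```

```bash
python3 -m jog '[-0.2,0.05,3,0,0,0,-0.8, -0.2,0.05,5,0,0,0,-0.8, -0.2,0.05,5.8,0,0,0,-0.8, -0.2,0.05,6.4,0,0,0,-0.8, -0.2,0.05,7,0,0,0,-0.8, -0.2,0.05,7,0,0,0,-0.8]' 30; python3 -c "
from go import *
w=well(1)+.0025*bx-.0008*by
go(*w,.065)"
```

```text
time_s: 10.6
ee_pos: [0.6067, -0.0146, 0.2638]
ee_rot: [[0.172, 0.985, 0.004], [0.985, -0.172, -0.0], [0.001, 0.004, -1.0]]
contact_force: [1.6, 1.1, 0.3]
width: 0.0291
 shift cm [ 0.141 -0.101  2.584] rot [ 0.004 -0.001 -0.003] | 10.6 tcp [ 0.607 -0.015  0.264] F [1.632 1.103 0.346] w 0.0291
```

```bash
python3 -m jog '[0.1,0.1,0.6,0,0,0,-0.8, 0.1,0.1,1.2,0,0,0,-0.8, 0.1,0.1,1.9,0,0,0,-0.8, 0.1,0.1,2.2,0,0,0,-0.8, 0.1,0.1,2.2,0,0,0,-0.8]' 30; python3 -c "
from go import *
w=well(1)+.0025*bx-.0008*by
go(*w,.065)"
```

```text
time_s: 11.1
ee_pos: [0.6072, -0.0129, 0.2392]
ee_rot: [[0.17, 0.985, 0.0], [0.985, -0.17, -0.0], [-0.0, 0.0, -1.0]]
contact_force: [2.1, -0.3, -0.7]
width: 0.0295
 shift cm [-0.028 -0.117  0.123] rot [ 0.     0.    -0.001] | 11.1 tcp [ 0.607 -0.013  0.239] F [ 2.064 -0.294 -0.721] w 0.0295
```

```bash
python3 -m jog '[0,0.1,0.2,0,0,0,0.3, 0,0.1,0.2,0,0,0,0.3, 0,0.1,0.2,0,0,0,0.3, 0,0.1,-5,0,0,0,0.3, 0,0.1,-9.3,0,0,0,0.3, -5,-3,-9.3,0,0,0,0.3, -9,-6,-9.3,0,0,0,0.3, -13,-9,-9.3,0,0,0,0.3]' 30; python3 -m jog '[-4,-4,0,0,0,0,0.3, -8,-6,0,0,0,0,0.3, -11,-6,0,0,0,0,0.3,-11,-6,0,0,0,0,0.3,-11,-6,0,0,0,0,0.3]'; python3 - <<'E'
from meas import *
from go import go
p=snap('top','t4.png'); [print(*v) for v in vials(p)]
q=snap('scene','s4.png')
cv2.imwrite('pics/c4.png',cv2.resize(q['color'][150:350,80:380],None,fx=2.5,fy=2.5))
go(.4418,-.243,.038)
E
```

```text
time_s: 11.9
ee_pos: [0.5016, -0.1202, 0.3332]
ee_rot: [[0.169, 0.986, 0.001], [0.986, -0.169, -0.001], [-0.001, 0.001, -1.0]]
contact_force: [-0.1, -1.1, 0.7]
width: 0.0557
time_s: 12.4
ee_pos: [0.4244, -0.2179, 0.3327]
ee_rot: [[0.172, 0.985, 0.0], [0.985, -0.172, 0.001], [0.001, -0.0, -1.0]]
contact_force: [-0.0, 0.5, -0.0]
width: 0.0555
[182.8 159.6] 163 [0.749 0.272 0.058] 0.0702
[539.1 236.5] 69 [ 0.558 -0.616  0.058] 0.0287
[259.3 280.3] 283 [0.455 0.078 0.058] 0.0242
 shift cm [-2.3    2.113 12.152] rot [-0.    -0.001 -0.   ] | 12.5 tcp [ 0.425 -0.217  0.333] F [ 0.535 -0.413  0.054] w 0.0556
```

View pics/c4.png

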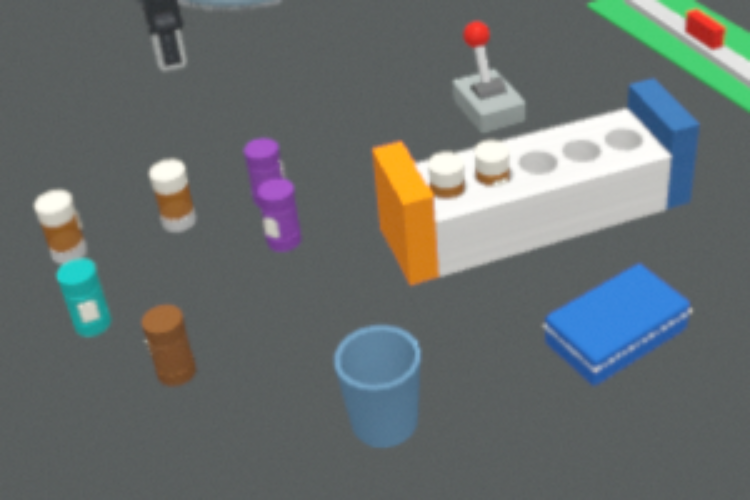

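```bash
python3 -m jog '[-2.3,2.1,0,0,0,0,0.3, -2.3,2.1,4.5,0,0,0,0.3, -2.3,2.1,8.5,0,0,0,0.3, -2.3,2.1,11,0,0,0,0.3, -2.3,2.1,12,0,0,0,0.3, -2.3,2.1,12,0,0,0,0.3]' 30; python3 -c "
from go import *
go(.4418,-.243,.038)"
```

```text
time_s: 13.1
ee_pos: [0.4413, -0.2425, 0.2114]
ee_rot: [[0.168, 0.986, -0.003], [0.986, -0.168, 0.002], [0.002, -0.003, -1.0]]
contact_force: [-0.4, 0.8, 0.4]
width: 0.0551
 shift cm [-0.042  0.057  0.044] rot [-0.003 -0.002  0.001] | 13.1 tcp [ 0.441 -0.242  0.211] F [-0.383  0.803  0.366] w 0.0551
```

```bash
python3 -m jog '[0,0,0,0,0,0,-0.6, 0,0,0,0,0,0,-0.8, 0,0,0,0,0,0,-0.8, 0,0,0,0,0,0,-0.8]' 30;  python3 -c "
from go import *
w=well(2)+.0033*bx-.0006*by
go(*w,.16)"
```

```text
time_s: 13.5
ee_pos: [0.4423, -0.2444, 0.2143]
ee_rot: [[0.17, 0.985, 0.003], [0.985, -0.17, -0.002], [-0.001, 0.003, -1.0]]
contact_force: [-0.9, 0.6, 7.1]
width: 0.029
 shift cm [ 29.794  12.306 -11.86 ] rot [ 0.003  0.001 -0.001] | 13.5 tcp [ 0.442 -0.244  0.214] F [-0.921  0.563  7.079] w 0.029
```

```bash
python3 -m jog '[0,0,-4,0,0,0,-0.8, 0,0,-8,0,0,0,-0.8, 3,1,-11.9,0,0,0,-0.8, 7.6,3,-11.9,0,0,0,-0.8, 12,5,-11.9,0,0,0,-0.8, 16.5,7,-11.9,0,0,0,-0.8, 21,9,-11.9,0,0,0,-0.8, 25.5,11,-11.9,0,0,0,-0.8]' 30; python3 -m jog '[4.2,1.3,0,0,0,0,-0.8, 4.2,1.3,0,0,0,0,-0.8,4.2,1.3,0,0,0,0,-0.8, 4.2,1.3,0,0,0,0,-0.8]' 30; python3 -c "
from go import *
w=well(2)+.0033*bx-.0006*by
go(*w,.065)"
```

```text
time_s: 14.3
ee_pos: [0.5941, -0.0096, 0.3322]
ee_rot: [[0.17, 0.985, 0.001], [0.985, -0.17, -0.0], [-0.0, 0.001, -1.0]]
contact_force: [1.3, -0.7, 0.1]
width: 0.0288
time_s: 14.7
ee_pos: [0.6128, 0.027, 0.3317]
ee_rot: [[0.171, 0.985, -0.001], [0.985, -0.171, -0.0], [-0.001, -0.0, -1.0]]
contact_force: [0.0, 0.2, -0.4]
width: 0.0286
 shift cm [0.167 0.094 9.37 ] rot [-0.     0.001 -0.002] | 14.7 tcp [0.613 0.027 0.332] F [ 0.049  0.175 -0.39 ] w 0.0286
```

```bash
python3 -m jog '[0.15,0.1,3,0,0,0,-0.8, 0.15,0.1,5,0,0,0,-0.8, 0.15,0.1,5.8,0,0,0,-0.8, 0.15,0.1,6.4,0,0,0,-0.8, 0.15,0.1,7,0,0,0,-0.8, 0.15,0.1,7,0,0,0,-0.8]' 30; python3 -c "
from go import *
w=well(2)+.0033*bx-.0006*by
go(*w,.065)"
```

```text
time_s: 15.3
ee_pos: [0.6144, 0.0287, 0.2617]
ee_rot: [[0.171, 0.985, 0.0], [0.985, -0.171, 0.0], [0.0, 0.0, -1.0]]
contact_force: [0.1, -0.7, -0.8]
width: 0.0285
 shift cm [-0.037 -0.042  2.368] rot [ 0.    -0.    -0.002] | 15.3 tcp [0.614 0.029 0.262] F [ 0.051 -0.711 -0.805] w 0.0285
```

Clean entry. I'll lower and release, then head for D.

```bash
python3 -m jog '[0,0,1.2,0,0,0,-0.8, 0,0,2.2,0,0,0,-0.8, 0,0,2.2,0,0,0,-0.8, 0,0,2.3,0,0,0,0.3, 0,0,2.3,0,0,0,0.3, 0,0,2.3,0,0,0,0.3, 0,0,-3,0,0,0,0.3, 0,0,-7,0,0,0,0.3]' 30;  python3 -c "
from go import *
go(.4302,-.3397,.16)"
```

```text
time_s: 16.1
ee_pos: [0.6139, 0.0292, 0.3319]
ee_rot: [[0.17, 0.985, -0.003], [0.985, -0.17, 0.0], [-0.0, -0.003, -1.0]]
contact_force: [2.2, 0.1, 0.2]
width: 0.0557
 shift cm [-39.476 -11.826  -0.066] rot [-0.003  0.    -0.001] | 16.1 tcp [0.614 0.029 0.332] F [2.223 0.057 0.177] w 0.0557
```

```bash
python3 -m jog '[-39.5,-11.8,0,0,0,0,0.3, -39.5,-11.8,0,0,0,0,0.3, -39.5,-11.8,0,0,0,0,0.3, -39.5,-11.8,0,0,0,0,0.3, -39.5,-11.8,0,0,0,0,0.3, -39.5,-11.8,0,0,0,0,0.3, -39.5,-11.8,0,0,0,0,0.3, -39.5,-11.8,0,0,0,0,0.3]'; python3 -m jog '[0,0,0,0,0,0,0.3,0,0,0,0,0,0,0.3]'; python3 - <<'E'
from meas import *
from go import go
p=snap('top','t5.png'); [print(*v) for v in vials(p)]
q=snap('scene','s5.png')
cv2.imwrite('pics/c5.png',cv2.resize(q['color'][150:350,80:380],None,fx=2.5,fy=2.5))
go(.4302,-.3397,.038)
E
```

```text
time_s: 16.9
ee_pos: [0.4354, -0.3308, 0.3321]
ee_rot: [[0.17, 0.985, 0.001], [0.985, -0.17, -0.001], [-0.001, 0.001, -1.0]]
contact_force: [1.1, 0.4, -0.9]
width: 0.0556
time_s: 17.1
ee_pos: [0.4359, -0.3302, 0.3318]
ee_rot: [[0.173, 0.985, 0.001], [0.985, -0.173, 0.0], [0.0, 0.001, -1.0]]
contact_force: [-0.8, 1.1, 0.3]
width: 0.0555
[183.  159.6] 170 [0.749 0.272 0.058] 0.0698
[524.  240.7] 235 [ 0.548 -0.573  0.058] 0.0051
[259.3 280.4] 285 [0.455 0.078 0.058] 0.0244
[435.6 290.5] 124 [ 0.43  -0.34   0.058] 0.0568
 shift cm [-1.235 -0.455 12.067] rot [ 0.    -0.001 -0.   ] | 17.2 tcp [ 0.437 -0.328  0.332] F [ 0.925  0.32  -0.534] w 0.0555
```

View pics/c5.png

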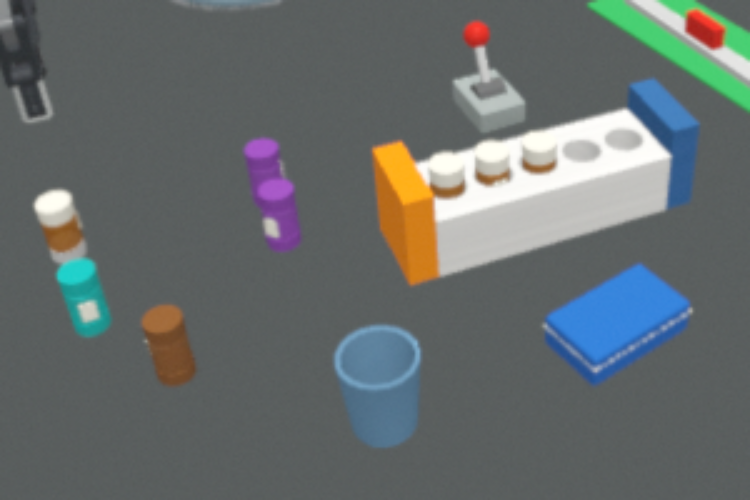

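```bash
python3 -m jog '[-1.1,-0.5,0,0,0,0,0.3, -1.1,-0.5,4.5,0,0,0,0.3, -1.1,-0.5,8.5,0,0,0,0.3, -1.1,-0.5,11,0,0,0,0.3, -1.1,-0.5,12,0,0,0,0.3, -1.1,-0.5,12,0,0,0,0.3]' 30; python3 -c "
from go import *
go(.4302,-.3397,.038)"
```

```text
time_s: 17.8
ee_pos: [0.4294, -0.3381, 0.2105]
ee_rot: [[0.169, 0.986, -0.002], [0.986, -0.169, 0.002], [0.002, -0.002, -1.0]]
contact_force: [-0.3, -0.2, -0.4]
width: 0.0555
 shift cm [-0.149  0.107 -0.051] rot [-0.002 -0.002  0.   ] | 17.8 tcp [ 0.429 -0.338  0.21 ] F [-0.294 -0.199 -0.429] w 0.0555
```

```bash
python3 -m jog '[-0.1,0.1,0,0,0,0,0.3, -0.1,0.1,0,0,0,0,-0.6, -0.1,0.1,0,0,0,0,-0.8, -0.1,0.1,0,0,0,0,-0.8, -0.1,0.1,0,0,0,0,-0.8]' 30;  python3 -c "
from go import *
w=well(3)+.0033*bx-.0006*by
go(*w,.16)"
```

```text
time_s: 18.3
ee_pos: [0.4311, -0.3409, 0.2133]
ee_rot: [[0.17, 0.985, 0.002], [0.985, -0.17, -0.002], [-0.002, 0.003, -1.0]]
contact_force: [-0.9, 0.9, 7.4]
width: 0.0288
 shift cm [ 43.685  11.759 -12.023] rot [ 0.003  0.002 -0.001] | 18.3 tcp [ 0.431 -0.341  0.213] F [-0.936  0.88   7.4  ] w 0.0288
```

```bash
python3 -m jog '[0,0,-4,0,0,0,-0.8, 0,0,-8,0,0,0,-0.8, 0,0,-12,0,0,0,-0.8, 43.7,11.8,-12,0,0,0,-0.8, 43.7,11.8,-12,0,0,0,-0.8, 43.7,11.8,-12,0,0,0,-0.8, 43.7,11.8,-12,0,0,0,-0.8, 43.7,11.8,-12,0,0,0,-0.8]' 30; python3 -c "
from go import *
w=well(3)+.0033*bx-.0006*by
go(*w,.16)"
```

```text
time_s: 19.1
ee_pos: [0.5362, -0.1116, 0.3321]
ee_rot: [[0.171, 0.985, 0.001], [0.985, -0.171, -0.0], [0.0, 0.001, -1.0]]
contact_force: [0.3, -1.1, -0.8]
width: 0.0289
 shift cm [19.326  5.266 -0.082] rot [ 0.001 -0.    -0.002] | 19.1 tcp [ 0.536 -0.112  0.332] F [ 0.339 -1.089 -0.849] w 0.0289
```

```bash
python3 -m jog '[19,5.2,0,0,0,0,-0.8, 19,5.2,0,0,0,0,-0.8,19,5.2,0,0,0,0,-0.8,19,5.2,0,0,0,0,-0.8,19,5.2,0,0,0,0,-0.8,19,5.2,0,0,0,0,-0.8,19,5.2,0,0,0,0,-0.8]' 30; python3 -c "
from go import *
w=well(3)+.0033*bx-.0006*by
go(*w,.065)"
```

```text
time_s: 19.8
ee_pos: [0.6189, 0.0642, 0.3316]
ee_rot: [[0.171, 0.985, -0.001], [0.985, -0.171, -0.0], [-0.0, -0.001, -1.0]]
contact_force: [-0.0, -0.3, -1.0]
width: 0.0289
 shift cm [0.593 0.117 9.363] rot [-0.001  0.    -0.002] | 19.8 tcp [0.619 0.064 0.332] F [-0.045 -0.275 -1.021] w 0.0289
```

```bash
python3 -m jog '[0.6,0.1,0,0,0,0,-0.8, 0.6,0.1,3,0,0,0,-0.8, 0.6,0.1,5,0,0,0,-0.8, 0.6,0.1,5.8,0,0,0,-0.8, 0.6,0.1,6.4,0,0,0,-0.8, 0.6,0.1,7,0,0,0,-0.8, 0.6,0.1,7,0,0,0,-0.8]' 30; python3 -c "
from go import *
w=well(3)+.0033*bx-.0006*by
go(*w,.065)"
```

```text
time_s: 20.5
ee_pos: [0.6214, 0.0705, 0.2617]
ee_rot: [[0.171, 0.985, 0.0], [0.985, -0.171, 0.0], [0.0, 0.0, -1.0]]
contact_force: [0.5, 0.3, -1.5]
width: 0.0287
 shift cm [-0.071 -0.022  2.369] rot [ 0.    -0.    -0.002] | 20.5 tcp [0.621 0.071 0.262] F [ 0.476  0.271 -1.504] w 0.0287
```

```bash
python3 -m jog '[0,0,1.2,0,0,0,-0.8, 0,0,2.2,0,0,0,-0.8, 0,0,2.2,0,0,0,-0.8, 0,0,2.3,0,0,0,0.3, 0,0,2.3,0,0,0,0.3, 0,0,2.3,0,0,0,0.3, 0,0,-3,0,0,0,0.3, 0,0,-7,0,0,0,0.3]' 30; python3 -m jog '[5,-5,0,0,0,0,0.0, 10,-10,0,0,0,0,0.0, 13,-15,0,0,0,0,0.0,13,-20,0,0,0,0,0.0,13,-20,0,0,0,0,0]'; python3 - <<'E'
from meas import *
from go import *
p=snap('top','t6.png');C=cloud(p)
for i in range(4):
    w=well(i); u=proj(p,[w[0],w[1],.083])[0].astype(int); k=C[u[1]-2:u[1]+3,u[0]-2:u[0]+3].reshape(-1,3); print(i,np.median(k,0))
q=snap('scene','s6.png'); Cs=cloud(q)
for i in range(4):
    w=well(i); u=proj(q,[w[0],w[1],.083])[0].astype(int); k=Cs[u[1]-2:u[1]+3,u[0]-2:u[0]+3].reshape(-1,3); print(i,np.median(k,0))
a=np.array(cv2.resize(p['color'][170:330,120:400],None,fx=2.5,fy=2.5)); b=cv2.resize(q['color'][150:280,200:480],None,fx=2.5,fy=2.5)
cv2.imwrite('pics/c6.png',np.vstack([a[:300],b[:300]]))
go(.4802,.3373,.16)
E
```

```text
time_s: 21.3
ee_pos: [0.6207, 0.0707, 0.332]
ee_rot: [[0.17, 0.985, -0.003], [0.985, -0.17, 0.0], [-0.0, -0.003, -1.0]]
contact_force: [1.2, -0.3, 1.2]
width: 0.0556
time_s: 21.8
ee_pos: [0.4445, 0.234, 0.332]
ee_rot: [[0.169, 0.986, 0.001], [0.986, -0.169, 0.001], [0.001, 0.0, -1.0]]
contact_force: [0.3, 0.7, 1.3]
width: 0.0422
0 [ 0.597 -0.052  0.084]
1 [ 0.604 -0.01   0.082]
2 [0.611 0.03  0.082]
3 [0.621 0.072 0.083]
0 [ 0.595 -0.053  0.082]
1 [ 0.602 -0.013  0.083]
2 [0.608 0.029 0.083]
3 [0.614 0.073 0.082]
 shift cm [10.78   2.113 -0.159] rot [-0.004  0.001  0.004] | 21.9 tcp [0.442 0.234 0.332] F [-0.019 -0.17   1.209] w 0.0428
```

View pics/c6.png

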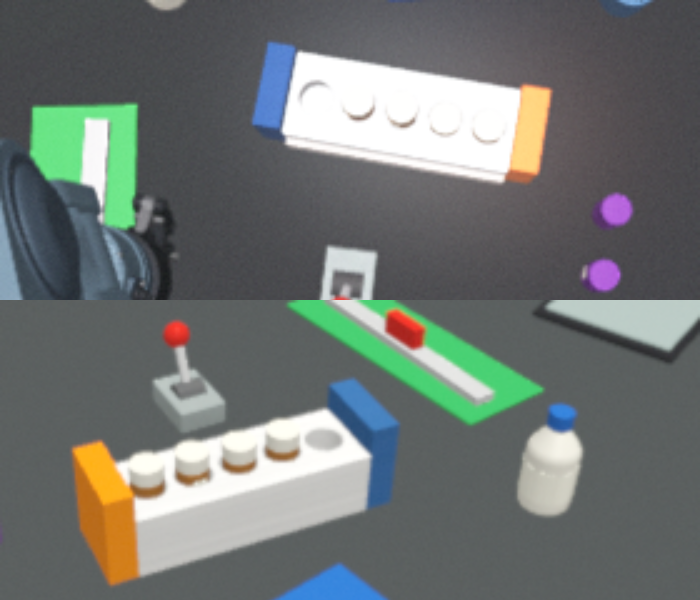

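```bash
python3 - <<'E'
from meas import *
np.set_printoptions(suppress=True,precision=4)
p=snap('top'); p['color']=cv2.imread('pics/top0.png')
hsv=cv2.cvtColor(p['color'],cv2.COLOR_BGR2HSV); H,S,V=[hsv[...,i].astype(int) for i in range(3)]
m=np.zeros(H.shape,bool); m[210:330,135:172]=((S<60)&(V>150))[210:330,135:172]
for name,z,mm in(('bar',.015,m),('pad',.005,(H>50)&(H<75)&(S>120)&(V>60)),('grip',.041,((H<5)|(H>172))&(S>150)&(V>90)&(np.arange(560)[None]<200))):
    if name=='pad': mm=mm|m
    v,u=np.nonzero(mm); W=atz(p,np.c_[u,v],z)[:,:2]; r=cv2.minAreaRect((W*1000).astype(np.float32))
    vx,vy,x0,y0=cv2.fitLine(W.astype(np.float32),cv2.DIST_L2,0,.01,.01).ravel(); print(name,len(u),r,'dir',np.degrees(np.arctan2(vy,vx)),x0,y0)
q=snap('scene'); print([(d['p'],d['box']) for d in manip.spot_in('straightedge',q)])
hsv=cv2.cvtColor(q['color'],cv2.COLOR_BGR2HSV); H,S,V=[hsv[...,i].astype(int) for i in range(3)]
mm=((H<5)|(H>172))&(S>150)&(V>90)&(np.arange(560)[None]>330)
v,u=np.nonzero(mm);print('scene grip',u.mean(),v.mean(),np.median(cloud(q)[mm],0))
E
```

```text
bar 925 ((480.67919921875, 339.96142578125), (26.84298324584961, 261.0022888183594), 88.89534759521484) dir -1.0939013 0.47821248 0.33920664
pad 4840 ((477.1853332519531, 351.1558837890625), (299.4772033691406, 110.64142608642578), 1.4041863679885864) dir 1.54748 0.47347835 0.35104975
grip 141 ((480.5343933105469, 336.8367004394531), (46.39106369018555, 17.453014373779297), 2.467534065246582) dir -0.8072652 0.48019353 0.33731613
[(0.92, [332.1, 148.8, 63.3, 40.1])]
scene grip 361.453125 161.515625 [0.4873 0.3355 0.0326]
```

```bash
python3 -c "
from go import *
go(.4806,.3395,.12,np.radians(88.9))"
```

```text
shift cm [11.069  1.498  3.936] rot [ 0.002  0.001 -1.722] | 22.05 tcp [0.447 0.233 0.332] F [ 0.089  1.505 -0.764] w 0.0425
```

```bash
python3 -m jog '[11.1,1.5,3.9,0,0,-1.722,0.1, 11.1,1.5,3.9,0,0,-1.722,0.1, 11.1,1.5,3.9,0,0,-1.722,0.1, 11.1,1.5,3.9,0,0,-1.722,0.1, 11.1,1.5,3.9,0,0,-1.722,0.1, 11.1,1.5,3.9,0,0,-1.722,0.1, 11.1,1.5,3.9,0,0,-1.722,0.1, 11.1,1.5,3.9,0,0,-1.722,0.1]' ; python3 -c "
from go import *
go(.4806,.3395,.12,np.radians(88.9))"
```

```text
time_s: 22.85
ee_pos: [0.4822, 0.339, 0.2926]
ee_rot: [[-0.859, 0.512, 0.001], [0.512, 0.859, 0.0], [-0.001, 0.001, -1.0]]
contact_force: [-0.3, -0.5, 0.0]
width: 0.0469
 shift cm [ 0.161 -0.04  -0.041] rot [ 0.001  0.001 -0.519] | 22.85 tcp [0.482 0.339 0.293] F [-0.273 -0.465  0.046] w 0.0469
```

```bash
python3 -m jog '[0.15,0,0,0,0,-0.519,0.1, 0.15,0,0,0,0,-0.519,0.1, 0.15,0,0,0,0,-0.519,0.1, 0.15,0,0,0,0,-0.519,0.1, 0.15,0,0,0,0,-0.519,0.1, 0.15,0,0,0,0,-0.519,0.1]' ; python3 - <<'E'
from go import *
go(.4806,.3395,.021,np.radians(88.9))
p=snap('top','t7.png');q=snap('scene','s7.png')
cv2.imwrite('pics/c7.png',cv2.resize(q['color'][80:230,280:480],None,fx=3.5,fy=3.5))
E
```

```text
time_s: 23.45
ee_pos: [0.4801, 0.34, 0.2926]
ee_rot: [[-1.0, 0.026, 0.001], [0.026, 1.0, 0.0], [-0.001, 0.0, -1.0]]
contact_force: [0.3, -0.2, -0.1]
width: 0.0467
 shift cm [-0.045 -0.049  9.862] rot [ 0.     0.001 -0.007] | 23.45 tcp [0.48  0.34  0.293] F [ 0.281 -0.25  -0.132] w 0.0467
```

View pics/c7.png

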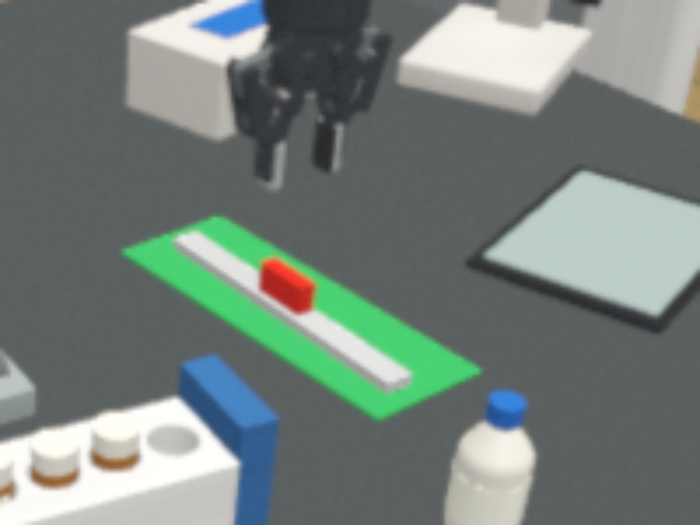

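The straightedge is on its pad, undisturbed, with the grip at about scene px (361,161). The jaws are above it with about the right heading. Going down.

```bash
python3 -m jog '[0,-0.05,4.5,0,0,-0.007,0.1, 0,-0.05,7.5,0,0,-0.007,0.1, 0,-0.05,9.2,0,0,-0.007,0.1, 0,-0.05,9.9,0,0,-0.007,0.1, 0,-0.05,9.9,0,0,-0.007,0.1, 0,-0.05,9.9,0,0,-0.007,-1, 0,-0.05,9.9,0,0,-0.007,-1, 0,-0.05,9.9,0,0,-0.007,-1]' 60; python3 -m jog '[0,0,0,0,0,0,-1, 0,0,0,0,0,0,-1, 0,0,-4,0,0,0,-1, 0,0,-8,0,0,0,-1, 0,0,-12,0,0,0,-1, 0,0,-16,0,0,0,-1, 0,0,-16,0,0,0,-1, 0,0,-16,0,0,0,-1]' 60; python3 - <<'E'
from go import *
go(*C,.16,TH+np.pi)
q=snap('scene','s8.png')
cv2.imwrite('pics/c8.png',cv2.resize(q['color'][60:230,260:480],None,fx=3,fy=3))
E
```

```text
time_s: 24.35
ee_pos: [0.4796, 0.3405, 0.1954]
ee_rot: [[-1.0, 0.016, 0.003], [0.016, 1.0, 0.002], [-0.003, 0.002, -1.0]]
contact_force: [-0.6, -0.2, 4.4]
width: 0.0147
time_s: 25.15
ee_pos: [0.4789, 0.34, 0.3543]
ee_rot: [[-1.0, 0.016, 0.002], [0.016, 1.0, 0.001], [-0.002, 0.001, -1.0]]
contact_force: [0.7, -0.4, -3.9]
width: 0.0147
 shift cm [-13.673 -30.831   2.122] rot [-0.     0.002 -1.417] | 25.15 tcp [0.479 0.34  0.354] F [ 0.716 -0.413 -3.871] w 0.0147
```

View pics/c8.png

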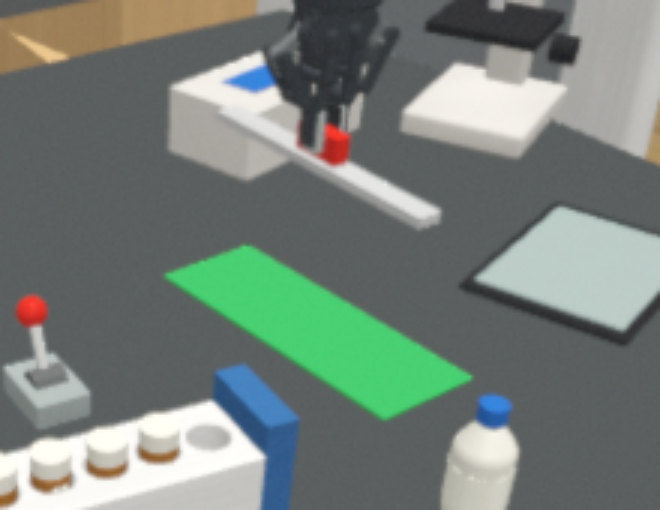

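```bash
python3 -m jog '[-13.7,-30.5,0,0,0,-1.417,-1, -13.7,-30.5,0,0,0,-1.417,-1, -13.7,-30.5,0,0,0,-1.417,-1, -13.7,-30.5,0,0,0,-1.417,-1, -13.7,-30.5,0,0,0,-1.417,-1, -13.7,-30.5,0,0,0,-1.417,-1, -13.7,-30.5,0,0,0,-1.417,-1, -13.7,-30.5,0,0,0,-1.417,-1]' 60; python3 -m jog '[0,0,0,0,0,0,-1, 0,0,0,0,0,0,-1]'; python3 - <<'E'
from go import *
go(*(C+.003*bx),.125,TH+np.pi)
E
```

```text
time_s: 26.0
ee_pos: [0.6119, 0.0275, 0.3504]
ee_rot: [[-0.434, -0.901, -0.004], [-0.901, 0.434, -0.002], [0.004, 0.002, -1.0]]
contact_force: [-0.5, 0.6, -1.9]
width: 0.0149
time_s: 26.2
ee_pos: [0.61, 0.0331, 0.3515]
ee_rot: [[-0.437, -0.9, -0.004], [-0.9, 0.437, 0.001], [0.001, 0.004, -1.0]]
contact_force: [0.6, -0.4, -2.6]
width: 0.0144
 shift cm [ 0.195 -0.536  5.351] rot [ 0.004 -0.001 -0.282] | 26.2 tcp [0.61  0.033 0.352] F [ 0.622 -0.4   -2.594] w 0.0144
```

```bash
python3 -m jog '[0.2,-0.5,2,0,0,-0.282,-1, 0.2,-0.5,3,0,0,-0.282,-1, 0.2,-0.5,3,0,0,-0.282,-1, 0.2,-0.5,3,0,0,-0.282,-1, 0.2,-0.5,3,0,0,-0.282,-1]' 60; python3 - <<'E'
from go import *
go(*(C+.003*bx),.1044,TH+np.pi)
p=snap('top','t9.png');q=snap('scene','s9.png')
b=cv2.resize(q['color'][130:290,190:400],None,fx=3.2,fy=3.2)
cv2.imwrite('pics/c9.png',b)
E
```

```text
time_s: 26.7
ee_pos: [0.6145, 0.0297, 0.3244]
ee_rot: [[-0.168, -0.986, 0.001], [-0.986, 0.168, 0.0], [-0.0, -0.001, -1.0]]
contact_force: [0.2, -0.4, -1.6]
width: 0.0149
 shift cm [0.069 0.072 4.695] rot [-0.001  0.     0.001] | 26.7 tcp [0.615 0.03  0.324] F [ 0.198 -0.42  -1.562] w 0.0149
```

View pics/c9.png

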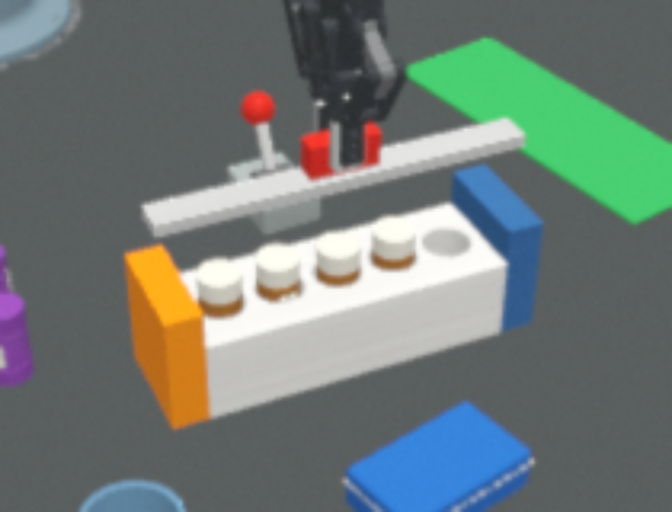

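```bash
python3 -m jog '[0.05,0.05,2,0,0,0,-1, 0.05,0.05,3.5,0,0,0,-1, 0.05,0.05,4.2,0,0,0,-1, 0.05,0.05,4.5,0,0,0,-1, 0.05,0.05,4.6,0,0,0,-1, 0.05,0.05,4.6,0,0,0,-1]' 60; python3 - <<'E'
from go import *
go(*(C+.003*bx),.1044,TH+np.pi)
q=snap('scene','s10.png')
b=cv2.resize(q['color'][130:290,190:400],None,fx=3.2,fy=3.2)
cv2.imwrite('pics/c10.png',b)
E
```

```text
time_s: 27.4
ee_pos: [0.6143, 0.0284, 0.2784]
ee_rot: [[-0.166, -0.986, 0.001], [-0.986, 0.166, 0.0], [-0.0, -0.001, -1.0]]
contact_force: [-0.4, -1.0, -3.1]
width: 0.0145
 shift cm [-0.057  0.068  0.102] rot [-0.001  0.     0.003] | 27.4 tcp [0.614 0.028 0.278] F [-0.433 -0.976 -3.083] w 0.0145
```

View pics/c10.png

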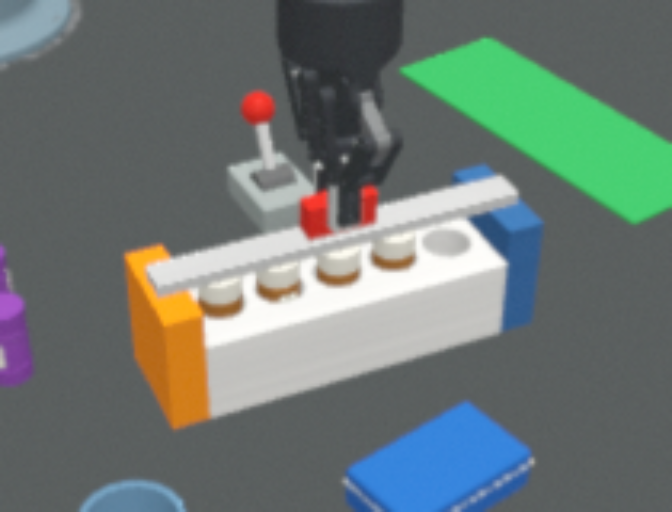

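```bash
python3 -m jog '[0,0,0.1,0,0,0,-1, 0,0,0.2,0,0,0,-1, 0,0,0.2,0,0,0,-1]' 60
```

```text
time_s: 27.75
ee_pos: [0.6143, 0.0284, 0.2774]
ee_rot: [[-0.166, -0.986, 0.002], [-0.986, 0.166, -0.0], [-0.0, -0.002, -1.0]]
contact_force: [-1.7, 0.1, 4.2]
width: 0.0144
```

```bash
python3 -m jog '[0,0,0,0,0,0,0.1, 0,0,0,0,0,0,0.1, 0,0,0,0,0,0,0.1, 0,0,-4,0,0,0,0.1, 0,0,-7,0,0,0,0.1, 0,-5,-7,0,0,0,-1, 0,-10,-7,0,0,0,-1, 0,-15,-7,0,0,0,-1]' 60; python3 - <<'E'
from meas import *
from go import *
p=snap('top','t11.png');q=snap('scene','s11.png')
for n,p in(('top',p),('scene',q)):
    Cl=cloud(p); hs=cv2.cvtColor(p['color'],cv2.COLOR_BGR2HSV); bc=((Cl[...,:2]-C)@np.c_[bx,by])
    m=(abs(bc[...,0])<.05)&(abs(bc[...,1])<.15)&(abs(Cl[...,2]-.097)<.006)&(hs[...,1]<70)
    for c,s,k in blobs(m,100):
        v,u=np.nonzero(k); W=atz(p,np.c_[u,v],.097)[:,:2]; w=(W-C)@np.c_[bx,by]; r=cv2.minAreaRect((w*1000).astype(np.float32)); print(n,r,len(u),np.median(Cl[k][:,2]))
b=cv2.resize(q['color'][130:290,190:400],None,fx=3.2,fy=3.2)
cv2.imwrite('pics/c11.png',b)
w=C+.003*bx+.12*by
go(*w,.16,TH+np.pi)
E
```

```text
time_s: 28.55
ee_pos: [0.7562, 0.0045, 0.3468]
ee_rot: [[-0.166, -0.986, 0.002], [-0.986, 0.166, -0.0], [-0.0, -0.002, -1.0]]
contact_force: [2.1, -0.5, 0.2]
width: 0.0038
top ((2.4361391067504883, 112.2178726196289), (24.810598373413086, 34.02505874633789), 0.08402715623378754) 150 0.0963027883320437
top ((3.535689353942871, -111.40968322753906), (24.118831634521484, 37.522098541259766), 2.685757875442505) 165 0.09607126522992263
scene ((8.296476364135742, -29.959129333496094), (200.08358764648438, 31.18433380126953), 89.84745025634766) 687 0.09607164194588633
 shift cm [-12.094  14.808   0.738] rot [ 0.    -0.     0.002] | 28.65 tcp [0.76  0.003 0.34 ] F [-0.577  0.185 -1.546] w -0.0001
```

View pics/c11.png

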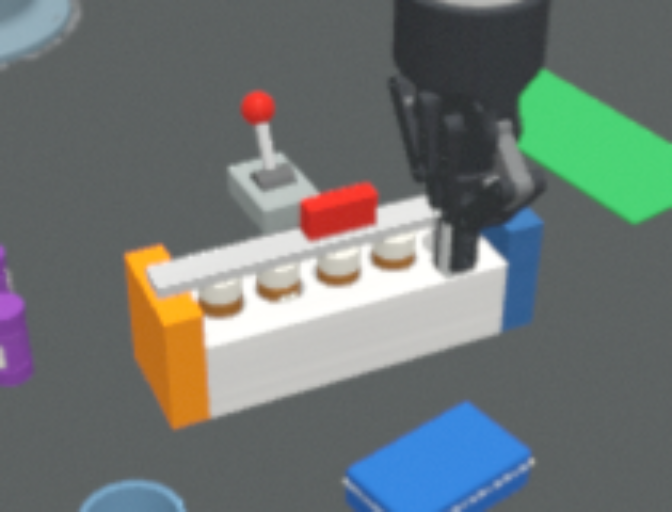

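```bash
python3 -m jog '[-12.3,0,0,0,0,0,-1, -12.3,0,0,0,0,0,-1, -12.3,0,0,0,0,0,-1, -12.3,14.8,0,0,0,0,-1, -12.3,14.8,0,0,0,0,-1, -12.3,14.8,0,0,0,0,-1, -12.3,14.8,0,0,0,0,-1, -12.3,14.8,0,0,0,0,-1]' 60;python3 - <<'E'
from go import *
w=C+.0037*bx+.121*by
go(*w,.102,TH+np.pi)
E
```

```text
time_s: 29.45
ee_pos: [0.6248, 0.1515, 0.3462]
ee_rot: [[-0.164, -0.986, -0.004], [-0.986, 0.164, -0.0], [0.001, 0.004, -1.0]]
contact_force: [0.9, 0.3, 0.4]
width: -0.0001
 shift cm [ 0.146 -1.073  7.112] rot [ 0.004 -0.001  0.005] | 29.45 tcp [0.625 0.151 0.346] F [0.924 0.311 0.447] w -0.0001
```

```bash
python3 -m jog '[0.15,-0.9,0,0,0,0,-1, 0.15,-0.9,3,0,0,0,-1, 0.15,-0.9,5.5,0,0,0,-1, 0.15,-0.9,6.8,0,0,0,-1, 0.15,-0.9,7.1,0,0,0,-1, 0.15,-0.9,7.1,0,0,0,-1]' 60;python3 - <<'E'
from go import *
w=C+.0037*bx+.121*by
go(*w,.097,TH+np.pi)
E
```

```text
time_s: 30.05
ee_pos: [0.6388, 0.1475, 0.2751]
ee_rot: [[-0.167, -0.986, 0.0], [-0.986, 0.167, 0.0], [-0.0, -0.0, -1.0]]
contact_force: [0.2, -0.1, 0.0]
width: -0.0004
 shift cm [-0.011  0.398  0.514] rot [-0.     0.     0.002] | 30.05 tcp [0.639 0.147 0.275] F [ 0.17  -0.087  0.017] w -0.0004
```

```bash
python3 -m jog '[0,0.35,0,0,0,0,-1, 0,0.35,0.3,0,0,0,-1, 0,0.35,0.45,0,0,0,-1, 0,0.35,0.55,0,0,0,-1, 0,0.35,0.55,0,0,0,-1]' 60
```

```text
time_s: 30.55
ee_pos: [0.6344, 0.1484, 0.2705]
ee_rot: [[-0.166, -0.986, 0.001], [-0.986, 0.166, 0.0], [-0.0, -0.001, -1.0]]
contact_force: [-1.8, -0.7, 3.9]
width: 0.0001
```

```bash
python3 -m jog '[0,0,0.05,0,0,0,-1, 0,0,0.05,0,0,0,-1, 0,0,0.05,0,0,0,-1]' 60;python3 -m jog '[0,0,0.05,0,0,0,-1, 0,0,0.05,0,0,0,-1, 0,0,0.05,0,0,0,-1]' 60; python3 -c "
from go import *
snap('scene','s12.png')"
```

```text
time_s: 30.85
ee_pos: [0.6344, 0.1484, 0.2705]
ee_rot: [[-0.166, -0.986, 0.001], [-0.986, 0.166, 0.0], [-0.001, -0.001, -1.0]]
contact_force: [-2.7, -0.1, 6.9]
width: 0.0
time_s: 31.15
ee_pos: [0.6344, 0.1484, 0.2704]
ee_rot: [[-0.166, -0.986, 0.002], [-0.986, 0.166, 0.0], [-0.001, -0.002, -1.0]]
contact_force: [-2.7, -0.7, 9.1]
width: -0.0001
```

```bash
python3 -m jog '[0,0,-3,0,0,0,-1, 0,0,-6,0,0,0,-1, 5,0,-6,0,0,0,-1, 10,0,-6,0,0,0,-1, 15,0,-6,0,0,0,-1, 20,0,-6,0,0,0,-1, 24.2,0,-6,0,0,0,-1, 24.2,0,-6,0,0,0,-1]' 60;python3 - <<'E'
from go import *
w=C+.0037*bx-.121*by
go(*w,.097,TH+np.pi)
q=snap('scene','s13.png'); cv2.imwrite('pics/c13.png',cv2.resize(q['color'][130:290,190:400],None,fx=3.2,fy=3.2))
E
```

```text
time_s: 32.0
ee_pos: [0.5933, -0.0952, 0.3286]
ee_rot: [[-0.173, -0.985, -0.0], [-0.985, 0.173, -0.002], [0.002, -0.0, -1.0]]
contact_force: [0.1, 0.6, -0.2]
width: -0.0002
 shift cm [-0.505  0.022  5.863] rot [-0.    -0.002 -0.004] | 32.0 tcp [ 0.593 -0.095  0.329] F [ 0.148  0.567 -0.178] w -0.0002
```

View pics/c13.png

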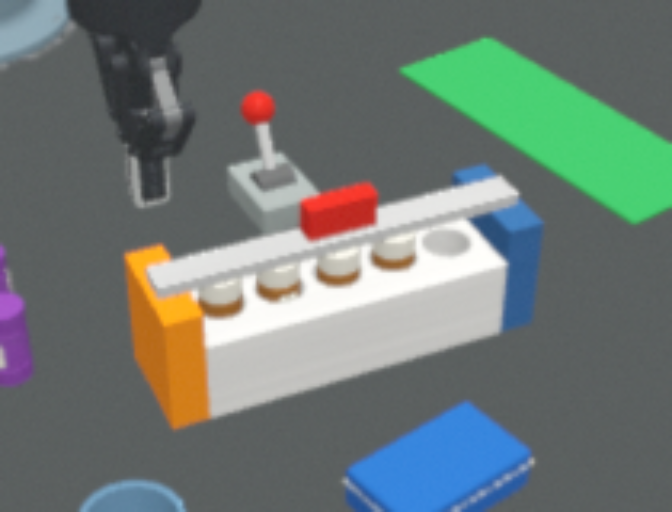

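The straightedge lies flat, and the tool is near the orange end. I'll shift 3–5 mm towards the middle and press.

```bash
python3 -m jog '[-0.3,0,0,0,0,0,-1, -0.3,0,3,0,0,0,-1, -0.3,0,4.8,0,0,0,-1, -0.3,0,5.5,0,0,0,-1, -0.3,0,5.5,0,0,0,-1]' 60;python3 - <<'E'
from go import *
w=C+.0037*bx-.121*by
go(*w,.097,TH+np.pi)
E
```

```text
time_s: 32.55
ee_pos: [0.5943, -0.0857, 0.2725]
ee_rot: [[-0.164, -0.986, -0.002], [-0.986, 0.164, 0.001], [-0.001, 0.003, -1.0]]
contact_force: [-0.2, 0.3, 0.2]
width: 0.0001
 shift cm [ 0.453 -0.045  0.253] rot [0.003 0.001 0.005] | 32.55 tcp [ 0.594 -0.086  0.273] F [-0.235  0.27   0.198] w 0.0001
```

```bash
python3 -m jog '[0.4,0,0,0,0,0,-1, 0.4,0,0.1,0,0,0,-1, 0.4,0,0.25,0,0,0,-1, 0.4,0,0.35,0,0,0,-1, 0.4,0,0.35,0,0,0,-1]' 60; python3 -m jog '[0,0,0.05,0,0,0,-1, 0,0,0.05,0,0,0,-1, 0,0,0.05,0,0,0,-1]' 60
```

```text
time_s: 33.05
ee_pos: [0.5942, -0.0914, 0.2705]
ee_rot: [[-0.166, -0.986, 0.001], [-0.986, 0.166, -0.0], [-0.0, -0.001, -1.0]]
contact_force: [-0.3, 0.3, 0.5]
width: -0.0003
time_s: 33.35
ee_pos: [0.5941, -0.0913, 0.2705]
ee_rot: [[-0.166, -0.986, 0.001], [-0.986, 0.166, -0.0], [0.0, -0.001, -1.0]]
contact_force: [-1.1, 0.3, 5.4]
width: 0.0
```

```bash
python3 -m jog '[0,0,0.05,0,0,0,-1, 0,0,0.05,0,0,0,-1, 0,0,0.05,0,0,0,-1]' 60; python3 -m jog '[0,0,-3,0,0,0,-1, 0,0,-7,0,0,0,-1, -5,0,-7,0,0,0,-0.5, -10,0,-7,0,0,0,0.1, -12,0,-7,0,0,0,0.1, -12,0,-7,0,0,0,0.1]' 60;python3 - <<'E'
from meas import *
from go import *
p=snap('top');q=snap('scene','s14.png'); Cl=cloud(q)
m=(abs((Cl[...,:2]-C)@bx)<.05)&(abs((Cl[...,:2]-C)@by)<.15)
print(np.median(Cl[m&(abs(Cl[...,2]-.097)<.006)][:,2]))
cv2.imwrite('pics/c14.png',cv2.resize(q['color'][130:290,190:400],None,fx=3.2,fy=3.2))
w=np.array([.6143,.0284])
go(*w,.1044,TH+np.pi)
E
```

```text
time_s: 33.65
ee_pos: [0.5941, -0.0914, 0.2705]
ee_rot: [[-0.166, -0.986, 0.001], [-0.986, 0.166, -0.0], [0.0, -0.001, -1.0]]
contact_force: [-3.3, -0.2, 7.5]
width: -0.0001
time_s: 34.25
ee_pos: [0.614, 0.03, 0.3389]
ee_rot: [[-0.162, -0.987, -0.0], [-0.987, 0.162, 0.001], [-0.001, 0.0, -1.0]]
contact_force: [-0.5, 0.2, -0.3]
width: 0.0468
0.0961335621892308
 shift cm [-0.131 -0.034  6.136] rot [ 0.001 -0.001  0.004] | 34.35 tcp [0.614 0.027 0.339] F [0.566 0.316 0.638] w 0.0473
```

View pics/c14.png

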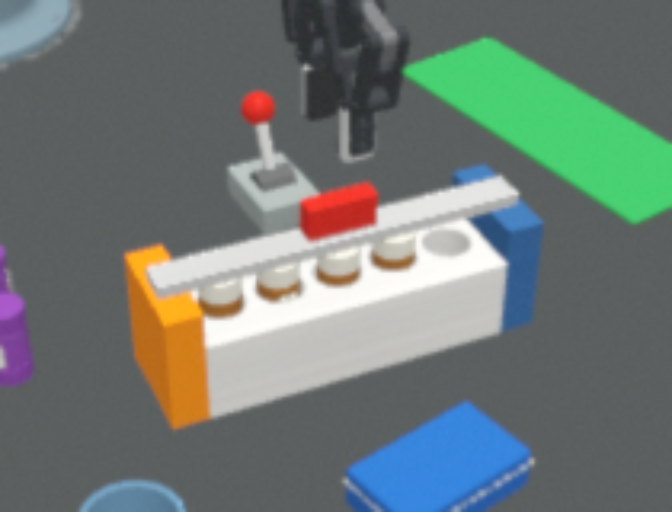

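Both presses read up to about 7–9 N and the bar is still flat. Now I'll re-grip it.

```bash
python3 -m jog '[0,0,3,0,0,0,0.1, 0,0,5,0,0,0,0.1, 0,0,6,0,0,0,0.1, 0,0,6,0,0,0,0.1, 0,0,6,0,0,0,-1, 0,0,6,0,0,0,-1, 0,0,6,0,0,0,-1, 0,0,6,0,0,0,-1]' 60; python3 -m jog '[0,0,0,0,0,0,-1, 0,0,-3,0,0,0,-1, 0,0,-7,0,0,0,-1,0,0,-7,0,0,0,-1,0,0,-7,0,0,0,-1]'; python3 - <<'E'
from go import *
q=snap('scene','s15.png')
cv2.imwrite('pics/c15.png',cv2.resize(q['color'][130:290,190:400],None,fx=3.2,fy=3.2))
go(.4775,.3505,.12,np.radians(91.4))
E
```

```text
time_s: 35.15
ee_pos: [0.6144, 0.0268, 0.2807]
ee_rot: [[-0.166, -0.986, 0.003], [-0.986, 0.166, -0.001], [0.0, -0.003, -1.0]]
contact_force: [-1.7, -0.5, 5.2]
width: 0.0145
time_s: 35.65
ee_pos: [0.6143, 0.0271, 0.3497]
ee_rot: [[-0.166, -0.986, 0.002], [-0.986, 0.166, 0.0], [-0.0, -0.002, -1.0]]
contact_force: [-0.0, 0.9, -2.7]
width: 0.0144
 shift cm [-29.624  18.789   5.545] rot [ 0.001 -0.001  1.38 ] | 35.7 tcp [0.614 0.027 0.348] F [ 0.003  0.067 -3.084] w 0.0144
```

View pics/c15.png

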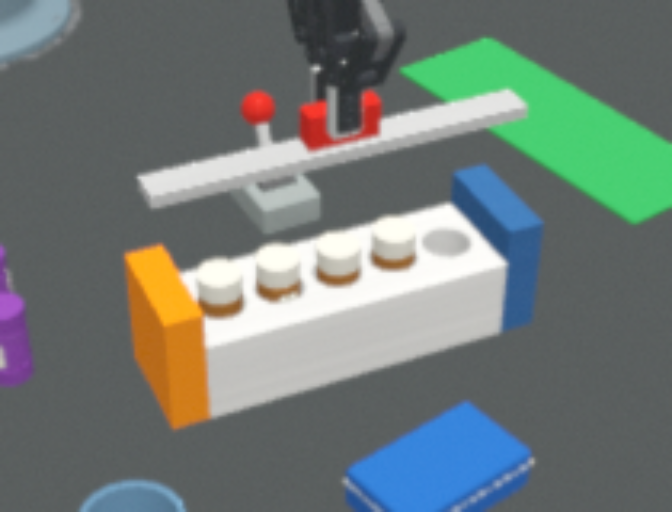

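```bash
python3 -m jog '[-29.6,18.8,0,0,0,1.38,-1, -29.6,18.8,0,0,0,1.38,-1, -29.6,18.8,0,0,0,1.38,-1, -29.6,18.8,0,0,0,1.38,-1, -29.6,18.8,0,0,0,1.38,-1, -29.6,18.8,0,0,0,1.38,-1, -29.6,18.8,0,0,0,1.38,-1, -29.6,18.8,0,0,0,1.38,-1]' 60; python3 -m jog '[0,0,0,0,0,0,-1]'; python3 - <<'E'
from go import *
go(.4775,.3505,.05,np.radians(91.4))
E
```

```text
time_s: 36.5
ee_pos: [0.4749, 0.353, 0.3466]
ee_rot: [[-0.966, -0.259, -0.005], [-0.259, 0.966, -0.001], [0.005, 0.001, -1.0]]
contact_force: [0.2, -0.9, -3.5]
width: 0.0147
time_s: 36.6
ee_pos: [0.4753, 0.3525, 0.3466]
ee_rot: [[-0.964, -0.264, -0.004], [-0.264, 0.964, -0.001], [0.004, -0.0, -1.0]]
contact_force: [-0.5, -0.2, -1.4]
width: 0.0143
 shift cm [-0.21  -0.25  12.364] rot [-0.001 -0.004  0.243] | 36.6 tcp [0.475 0.353 0.347] F [-0.542 -0.177 -1.378] w 0.0143
```

```bash
python3 -m jog '[-0.2,-0.25,0,0,0,0.243,-1, -0.2,-0.25,4,0,0,0.243,-1, -0.2,-0.25,8,0,0,0.243,-1, -0.2,-0.25,11,0,0,0.243,-1, -0.2,-0.25,13,0,0,0.243,-1, -0.2,-0.25,14,0,0,0.243,-1, -0.2,-0.25,14,0,0,0.243,-1]' 60; python3 - <<'E'
from go import *
go(.4775,.3505,.0257,np.radians(91.4))
E
```

```text
time_s: 37.3
ee_pos: [0.4794, 0.3469, 0.2067]
ee_rot: [[-1.0, -0.021, -0.004], [-0.021, 1.0, -0.003], [0.004, -0.003, -1.0]]
contact_force: [-0.1, -1.2, -2.2]
width: 0.0142
 shift cm [0.174 0.365 0.801] rot [-0.003 -0.004 -0.003] | 37.3 tcp [0.479 0.347 0.207] F [-0.089 -1.18  -2.158] w 0.0142
```

```bash
python3 -m jog '[0.1,0.3,0.4,0,0,0,-1, 0.1,0.3,0.7,0,0,0,-1, 0.1,0.3,0.9,0,0,0,-1, 0.1,0.3,0.9,0,0,0,-1]' 60;  python3 -m jog '[0,0,0,0,0,0,-1]' 60
```

```text
time_s: 37.7
ee_pos: [0.4793, 0.3514, 0.2006]
ee_rot: [[-1.0, -0.021, 0.001], [-0.021, 1.0, 0.0], [-0.001, 0.0, -1.0]]
contact_force: [0.3, 0.2, -2.7]
width: 0.0143
time_s: 37.8
ee_pos: [0.4794, 0.3514, 0.2006]
ee_rot: [[-1.0, -0.021, 0.001], [-0.021, 1.0, 0.0], [-0.001, 0.0, -1.0]]
contact_force: [0.5, -0.5, -2.6]
width: 0.0143
```

```bash
python3 -m jog '[0,0,0.2,0,0,0,-1, 0,0,0.25,0,0,0,-1, 0,0,0.25,0,0,0,-1]' 60
```

```text
time_s: 38.1
ee_pos: [0.4795, 0.3515, 0.1988]
ee_rot: [[-1.0, -0.021, 0.001], [-0.021, 1.0, 0.001], [-0.001, 0.001, -1.0]]
contact_force: [-1.8, -1.2, 5.8]
width: 0.0145
```

```bash
python3 -m jog '[0,0,0,0,0,0,0.1, 0,0,0,0,0,0,0.1, 0,0,0,0,0,0,0.1, 0,0,-4,0,0,0,0.1, 0,0,-9,0,0,0,0.1, 0,-5,-12,0,0,0,-0.5, 0,-10,-12,0,0,0,-1, 0,-15,-12,0,0,0,-1]' 60;  python3 -m jog '[8,0,0,0,0,0,-1,8,0,0,0,0,0,-1,8,0,0,0,0,0,-1]' 60; python3 - <<'E'
from meas import *
from go import *
p=snap('top','t16.png');q=snap('scene','s16.png')
def hh(p):
    hs=cv2.cvtColor(p['color'],cv2.COLOR_BGR2HSV); return [hs[...,i].astype(int) for i in range(3)]
H,S,V=hh(p); m=((S<60)&(V>150)); m[:205]=0;m[335:]=0;m[:,:130]=0;m[:,178:]=0
for n,z,mm in(('bar',.015,m),('red',.041,((H<5)|(H>172))&(S>150)&(V>90)),('ballz75',.075,((H<5)|(H>172))&(S>150)&(V>90))):
    for c,s,k in blobs(mm,20):
        v,u=np.nonzero(k); W=atz(p,np.c_[u,v],z)[:,:2]; print(n,cv2.minAreaRect((W*1000).astype(np.float32)),c,np.median(cloud(p)[k],0))
H,S,V=hh(q); mm=((H<5)|(H>172))&(S>150)&(V>90)
for c,s,k in blobs(mm,20):
    print('scene',c,atz(q,c,.075),np.median(cloud(q)[k],0))
cv2.imwrite('pics/c16.png',np.hstack([cv2.resize(p['color'][180:340,120:300],None,fx=2.2,fy=2.2),cv2.resize(q['color'][120:280,220:400],None,fx=2.2,fy=2.2)]))
go(.383,.09,.16,np.radians(83.2))
E
```

```text
time_s: 38.9
ee_pos: [0.4829, 0.2077, 0.3194]
ee_rot: [[-1.0, -0.023, 0.004], [-0.023, 1.0, 0.001], [-0.004, 0.001, -1.0]]
contact_force: [1.1, -1.3, -0.3]
width: 0.0036
time_s: 39.2
ee_pos: [0.3984, 0.2056, 0.3169]
ee_rot: [[-1.0, -0.021, -0.005], [-0.021, 1.0, -0.001], [0.005, -0.001, -1.0]]
contact_force: [0.2, -0.2, -0.1]
width: -0.0004
bar ((548.3582763671875, 352.55865478515625), (126.23995208740234, 26.566625595092773), 1.2837086915969849) [151.987 238.745] [0.558 0.352 0.014]
bar ((380.9627380371094, 395.1793518066406), (19.684932708740234, 10.243485450744629), 2.3305649757385254) [131.64 308.96] [0.406 0.185 0.636]
red ((496.08319091796875, 348.7738952636719), (14.60547161102295, 15.481523513793945), 0.8279191255569458) [149.    261.659] [0.496 0.349 0.04 ]
red ((422.5444030761719, 87.81124114990234), (23.616771697998047, 21.44611167907715), 0.4603230953216553) [255.67  294.102] [0.423 0.084 0.085]
ballz75 ((493.943115234375, 338.3876647949219), (14.153094291687012, 15.002017974853516), 0.8279243111610413) [149.    261.659] [0.496 0.349 0.04 ]
ballz75 ((422.6820373535156, 85.50798797607422), (22.885278701782227, 20.781850814819336), 0.4602333903312683) [255.67  294.102] [0.423 0.084 0.085]
scene [365.    159.972] [[0.539 0.296 0.075]] [0.487 0.347 0.034]
scene [270.169 163.221] [[0.42  0.088 0.075]] [0.43  0.082 0.082]
 shift cm [  2.159 -11.638  -1.524] rot [0.    0.001 0.14 ] | 39.3 tcp [0.402 0.207 0.318] F [ 1.134 -0.747  0.189] w 0.0
```

View pics/c16.png

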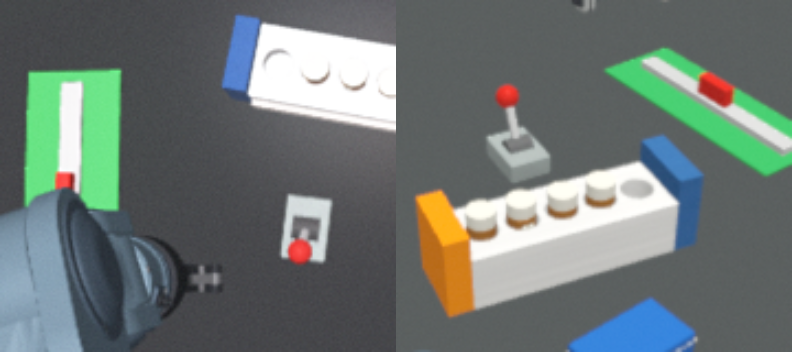

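```bash
python3 -m jog '[2,-5,0,0,0,0.14,-1, 2,-10,0,0,0,0.14,-1, 2,-11.7,0,0,0,0.14,-1, 2,-11.7,0,0,0,0.14,-1]' 60; python3 -c "
from go import *
go(.383,.0897,.055,np.radians(83.2))"
```

```text
time_s: 39.7
ee_pos: [0.3862, 0.0877, 0.318]
ee_rot: [[-0.992, 0.123, 0.002], [0.123, 0.992, -0.0], [-0.002, -0.0, -1.0]]
contact_force: [-1.1, 0.1, -1.0]
width: 0.0
 shift cm [0.356 0.157 9.001] rot [-0.     0.002 -0.004] | 39.7 tcp [0.386 0.088 0.318] F [-1.072  0.073 -1.037] w 0.0
```

```bash
python3 -m jog '[0.35,0.1,0,0,0,0,-1, 0.35,0.1,4,0,0,0,-1, 0.35,0.1,8,0,0,0,-1, 0.35,0.1,9,0,0,0,-1, 0.35,0.1,9,0,0,0,-1]' 60; python3 -c "
from go import *
snap('scene','s17.png')
go(.456,.0815,.055,np.radians(83.2))"
```

```text
time_s: 40.2
ee_pos: [0.3805, 0.0917, 0.2265]
ee_rot: [[-0.993, 0.117, -0.004], [0.117, 0.993, 0.0], [0.004, -0.0, -1.0]]
contact_force: [-0.2, 1.1, 0.2]
width: 0.0001
 shift cm [-7.522 -0.135 -0.03 ] rot [ 0.    -0.001  0.001] | 40.25 tcp [0.381 0.092 0.228] F [ 0.136 -0.419  0.457] w 0.0001
```

View pics/s17.png

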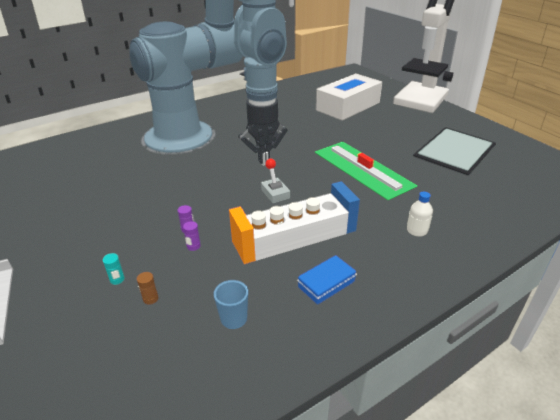

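The fingers (px 265,155) are behind the red ball (px 270,163). Pushing along +x.

```bash
python3 -m jog '[-1.5,-0.1,0,0,0,0,-1, -3,-0.1,0,0,0,0,-1, -4.5,-0.1,0,0,0,0,-1, -6,-0.1,0,0,0,0,-1, -7,-0.1,0,0,0,0,-1, -7.4,-0.1,0,0,0,0,-1, -7.4,-0.1,0,0,0,0,-1]' 60
```

```text
time_s: 40.95
ee_pos: [0.4536, 0.0817, 0.2288]
ee_rot: [[-0.993, 0.118, -0.004], [0.118, 0.993, 0.002], [0.004, 0.001, -1.0]]
contact_force: [-8.9, 1.9, 10.7]
width: -0.0001
```

```bash
python3 -m jog '[2,0,0,0,0,0,-1, 5,0,0,0,0,0,-1, 5,0,-5,0,0,0,-1, 5,0,-10,0,0,0,-1, 5,5,-12,0,0,0,-1, 5,10,-12,0,0,0,-1, 5,10,-12,0,0,0,-1]' 60; python3 -m jog '[0,0,0,0,0,0,-1, 0,0,0,0,0,0,-1]'; python3 - <<'E'
from meas import *
from go import *
p=snap('top','t18.png');q=snap('scene','s18.png');o=manip.observe();print(o['time_s'],o['ee_pos'])
for n,p_ in(('top',p),('scene',q)):
    hs=cv2.cvtColor(p_['color'],cv2.COLOR_BGR2HSV);H,S,V=[hs[...,i].astype(int) for i in range(3)]; mm=((H<5)|(H>172))&(S>150)&(V>90)
    Cl=cloud(p_)
    for c,s,k in blobs(mm,15): print(n,c,atz(p_,c,.075),np.median(Cl[k],0))
    for i in range(4):
        w=well(i); u=proj(p_,[w[0],w[1],.083])[0].astype(int); print(i,np.median(Cl[u[1]-2:u[1]+3,u[0]-2:u[0]+3].reshape(-1,3),0))
    for t in('reagent','slidebox','swabcup'): print(t,[np.round(d['box']) for d in manip.spot_in(t,p_)][:1])
cv2.imwrite('pics/c18.png',np.hstack([cv2.resize(p['color'][180:340,120:300],None,fx=2.2,fy=2.2),cv2.resize(q['color'][120:280,220:400],None,fx=2.2,fy=2.2)]))
E
```

```text
time_s: 41.65
ee_pos: [0.4182, 0.1906, 0.3506]
ee_rot: [[-0.994, 0.113, 0.007], [0.113, 0.994, 0.004], [-0.006, 0.005, -1.0]]
contact_force: [0.1, -1.1, -0.6]
width: 0.0002
time_s: 41.85
ee_pos: [0.4167, 0.1859, 0.3478]
ee_rot: [[-0.993, 0.119, -0.0], [0.119, 0.993, -0.001], [0.0, -0.001, -1.0]]
contact_force: [0.3, -0.1, 0.1]
width: -0.0001
41.95 [0.417 0.185 0.347]
top [258.707 270.329] [[0.477 0.079 0.075]] [0.477 0.078 0.084]
0 [ 0.597 -0.052  0.082]
1 [ 0.604 -0.01   0.082]
2 [0.611 0.03  0.082]
3 [0.62  0.072 0.082]
reagent [array([169., 152.,  26.,  23.])]
slidebox [array([273., 143.,  42.,  28.])]
swabcup [array([358., 150.,  31.,  26.])]
scene [364.986 159.924] [[0.539 0.297 0.075]] [0.486 0.348 0.034]
scene [279.83  174.011] [[0.476 0.08  0.075]] [0.484 0.075 0.08 ]
0 [ 0.595 -0.052  0.082]
1 [ 0.602 -0.012  0.083]
2 [0.609 0.029 0.082]
3 [0.614 0.073 0.082]
reagent [array([404., 190.,  29.,  45.])]
slidebox [array([301., 255.,  58.,  46.])]
swabcup [array([212., 284.,  36.,  43.])]
```

View pics/c18.png

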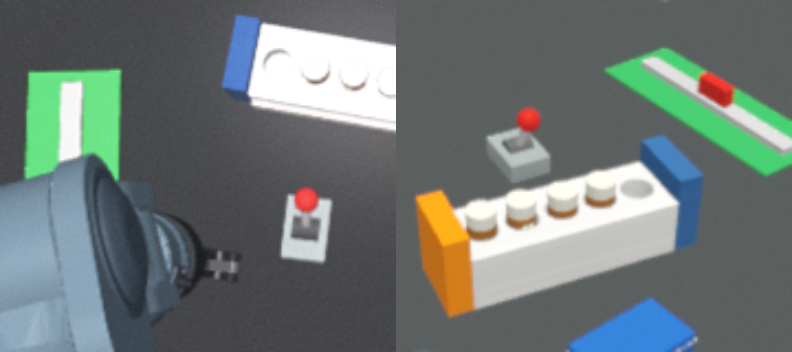

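```bash
python3 -c "
from station import manip
print(manip.job_done())"
```

```text
the job is handed in; nothing more can be done
None
```

I completed every step and handed the job in at about 42 s. The hand-in gave no verdict, so what follows comes from my own measurements.

- **Vials:** Four were present (amber glass, white cap), and I left the brown, turquoise and purple look-alikes alone. They stand in wells 0–3. Both cameras put every cap top at 82–83 mm, and 83 mm is fully home.
- **Straightedge check:** I laid it across both rails and let go. I then pressed its blue end (the reading rose to about 9 N) and its orange end (about 7.5 N). It stayed flat, with its top still reading 96 mm. The forces on the individual rails could not be read separately.
- **Return to pad:** The straightedge is back within a few millimetres of the pad's middle and lined up with it. The last top picture shows only part of it, because the arm was in the way. The last scene picture shows it lying flat.
- **Heater lever:** It is at ON. The ball moved about 55 mm, which puts the lever at roughly 0.94 rad against the 0.8 needed.
- **Bottle, slide box and cup:** They are where they started, within detector noise.

Three small departures along the way:

- The first vial rubbed the edge of its well with about 4 N until I shifted it 3 mm.
- I made one sideways move in the wrong direction, high up and clear of everything.
- The two cameras disagree by up to about 6 mm in x on cap positions. The top camera and the smooth insertions agree with each other.

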